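Stir the drying beads, then hold the bayonet lid at its purge position

TASK

Loosen the drying beads by taking the rod from its stand and stirring them round in the pot for two or three full wide turns that push the beads along, then stand the rod back in its stand. Put the bayonet lid on the pot with its lugs down through the two gaps in the rim, and turn it clockwise (seen from above) half-way to the lock, until the grip bar points at the single long purge rib, 45 degrees from the gaps; it must not go on into the lock click. The lid is sprung and turns back if released, so finish while still gripping it and holding it at the purge rib; keep all beads in the pot and leave the other tools alone.

Things in the scene. Friction and masses are not known exactly. Their poses are not given: they have to be found in the camera images.
- pot: Round aluminium pot fixed to the desk by a dark foot disc (112 mm across, 7 mm high). Origin: centre of its underside at desk height, z up. Outside diameter 84 mm, rim at z = 86 mm, inner floor at z = 10 mm, inside diameter 74 mm. The rim is an inward lip 7 mm thick with a mouth 61 mm wide and two gaps, on the pot's +x and -x sides.
- gap (a point): One of the rim's two gaps (the other is opposite), at rim height 34 mm from the pot's axis. About 15 mm wide, reaching 37 mm from the axis; the lid's lugs pass down through it and then turn under the lip. Counter-clockwise turning is blocked.
- purge_rib (a point): Top of the single long dark rib down the outside of the wall (and across the rim) that marks the purge position, 45 degrees clockwise (seen from above) of the gap; the same rib is opposite. Twin short ribs 90 degrees clockwise of the gap mark the lock. Spring plungers start to resist at about 60 degrees; beyond 70 degrees counts as clicked.
- purge_ring (a joint): Sprung ring under the pot's lip, rad, 0 at rest, growing as the lid turns clockwise. The lugs reach it after about 2 degrees, so it reads about 0.04 rad less than the lid's turn from the gaps (about 0.75 at the purge position; over 1.2 counts as the click). It pushes back with 0.035 N m at 0 and 0.09 N m at the purge position.
- lid_bar (a point): Loose grey bayonet lid, 110 g, right way up on the desk. This point is on its axis, in the grip bar, 42 mm above the underside. x: along the bar, in line with both lugs; z up. Bar 50 mm long, 13 mm wide, from 21 mm (flange top) to 57 mm above the underside. On the pot the flange rests on the rim and this point is 112 mm above the desk, or 16 mm higher if the lugs are not in the gaps.
- lid_lug (a point): End of one of the lid's two lugs, 35 mm from the lid's axis, 3 mm above its underside. Lugs are 10 mm wide, 6 mm high, on the lower edge of a plug 56 mm across; the flange above is 74 mm across, from 16 to 21 mm above the underside. Both ways round fit.
- rod_grip (a point): Stirring rod, 145 mm long, 50 g, standing in its stand. This point is the centre of its black flat handle, 24 mm wide along this point's x axis, 14 mm thick along y (take it across the thickness, by the flat faces, or the rod swings in the grip), 50 mm high; it is 120 mm above the lower tip and 25 mm below the top. The round steel shaft is 10 mm thick. z axis: up along the rod.
- rod_tip (a point): Lower end of the rod, on its axis. In the stand it is 8 mm above the desk.
- stand_hole (a point): Wooden block 70 x 70 x 50 mm fixed to the desk, the rod's stand. This point is the centre of the mouth of its round hole, 50 mm above the desk; the hole is 14.5 mm wide with a 3 mm chamfer and 42 mm deep.
- bead_1_center (a point): Centre of one of five loose smooth white ceramic drying beads, 18 mm thick, 10 g, lying on the pot's floor.
- bead_2_center (a point): Centre of one of five loose smooth white ceramic drying beads, 18 mm thick, 10 g, lying on the pot's floor.
- bead_3_center (a point): Centre of one of five loose smooth white ceramic drying beads, 18 mm thick, 10 g, lying on the pot's floor.
- bead_4_center (a point): Centre of one of five loose smooth white ceramic drying beads, 18 mm thick, 10 g, lying on the pot's floor.
- bead_5_center (a point): Centre of one of five loose smooth white ceramic drying beads, 18 mm thick, 10 g, lying on the pot's floor.
- pliers: Red-handled pliers, 66 x 168 x 14 mm, on the desk between robot and work. Leave alone. Origin under its centre.
- screwdriver_1: Red-handled screwdriver, 24 x 201 x 25 mm, on the desk between robot and work. Leave alone. Origin under its centre.
- tape_measure: Yellow tape measure, 66 x 78 x 40 mm, on the desk to the right. Leave alone. Origin under its centre.
Things that resemble listed ones, but are neither listed nor needed, are in the scene too. What is meant by the part that bears rod_grip is not blue or orange, and is the smaller of those in its own colour.

How it is judged:
By the outcome, as a careful person would: the job done as asked, in the order asked, and still so for the second after the job is handed in, while the arm keeps its last pose, push and grip.
It also fails if it takes over 72 s, if anything falls off the work surface, if the arm or the gripper's body presses on something with over 40 N, if the wrist force passes 120 N, or if a joint passes its speed limit or range.

ROBOT

A 6-joint arm with a two-finger parallel gripper is mounted at the origin on a cart in front of the work surface, level with it; the furniture and walls round the work are solid. World frame = base frame: x ahead of the robot, y to its left, z up, the work surface at z = 0. Lengths are in m, angles in rad, forces in N, time in s.
With the tool pointing down it reaches from about 0.4 to 0.925 m from the base axis. Payload 12.5 kg.
Tool frame: the origin (TCP) lies at the very end of the fingers, on their centre line; the grasp point (between the pads) lies 19 mm behind it; z points along the fingers, y is the direction in which the jaws open and shut (so a half turn about z gives the same grasp; the last joint's range is limited). The gripper opens to 95 mm and grips with 3 to 60 N. Pads are 20 mm wide; open, the fingers measure 119 mm over their backs; the gripper's body (75 mm by 180 mm) begins 59 mm behind the grasp point.
Start: joints at [1.052, 0.491, 1.559, -0, 1.092, -0.106], TCP at [0.251, 0.573, 0.215] pointing down, gripper open.
Joint ranges: [-3.1, 3.1], [-0.84, 2.19], [0.05, 2.79], [-1.13, 4.28], [0.06, 2.93], [-2.69, 2.69]. Speed limits (rad/s): [2.22, 2.22, 2.79, 3.14, 3.14, 3.14].

INTERFACE

Orientations are given as a 3x3 rotation matrix whose columns are the frame's x, y, z axes.
In Python, from workcell import bot gives the robot as it stands.
- The arm moves only by the tool apply_moves, never from a script. Its argument "increments" is a list of rows, each an object of numbers: "dx", "dy", "dz": the shift along the tool's x, y, z in cm; "ax", "ay", "az": the turn, a rotation vector about the tool's x, y, z in degrees. In form: [{"dx": .., "dy": .., "dz": .., "ax": .., "ay": .., "az": ..}, ...]. A call has 1 to 10 rows; each row is the pose to reach, as a shift and turn from the pose commanded when the call began, along the tool's axes at that moment; what a row does not reach only later rows make up. A row lasts 1/8 s, in which the tool goes at most 62.5 mm and 10.7 degrees, less where a joint would pass 70% of its speed; a pose out of reach is approached as far as the arm can. A call with a gripper value outside its range is refused whole. "claw" is the opening, from -1 (shut) to 1 (fully open), set as the call begins (left out, the last holds). The fingers move at their own pace and stop on an object; "force" is the grip in N (left out, the last holds). Time passes only in rows, so rows that repeat a pose let the fingers close. It gives the time, the measured TCP pose, the force and the opening at its end, in the units of the state.
- bot.get_state(): the state, without advancing time (a new reading comes with each control period).
- bot.grab_frame(name): name is "scene" or "side" or "wrist"; returns a dict with "img" (384x512x3 uint8, red, green, blue), "fov_y" (degrees; the focal length in pixels is half the picture's height over the tangent of half this angle, whatever the lens; pixels are square), "cx", "cy" (the principal point, pixels), "D" ([k1, k2, p1, p2, k3] as OpenCV has them; the pictures are not rectified), "R" (3x3) and "t" (3): a world point X has camera coordinates R X + t. Camera axes: x right, y down, z forward; pixel columns grow to the right and rows downward; lengths in m; the calibration is good to about 2 mm. A picture is of the moment at which its call begins. There is no depth.
- bot.hand_in(): hands the job in, once; it reports no verdict.
The state is a dict: "time_s": time; "joint_pos": joint angles; "qd": joint speeds; "joint_torque": joint torques, N m; "tool_pos": TCP position; "ee_rot": TCP orientation; "contact_force": force on the tool from outside, world axes, zero at the start; "wrist_torque": the same for the moment, N m; "opening": finger opening in m.
Only numpy, scipy, OpenCV 4.12 (cv2) and the standard library are available. Lean on these libraries where they do the work, as an engineer would, in place of code of your own. Each camera call takes 0.05 s, during which the arm holds its last target.

## Working session

There is one attempt and no reset: what is moved stays moved. The work goes in short steps, Python scripts to look and compute and a tool call to move; the robot and the scene stay as the last step left them, time stands still between calls to the robot, and variables do not carry over. Pictures are saved under pics/ and viewed, and the job is handed in when it is done.

Besides the shell and the picture viewer there is one more tool, called after "Emit:" as a command line: name --argument value ..., lists and objects as JSON in quotes. apply_moves: Moves the arm, as the interface text tells. Its arguments: {"type":"object","properties":{"increments":{"type":"array"},"claw":{"type":"number"},"force":{"type":"number"}},"required":["increments"]}

```bash
ls; mkdir -p pics; cat > h.py <<'E'
import numpy as np, cv2, sys
sys.path.insert(0,'.')
from workcell import bot
def K(f):
    h,w=f['img'].shape[:2]; fl=h/2/np.tan(np.radians(f['fov_y'])/2)
    return np.array([[fl,0,f['cx']],[0,fl,f['cy']],[0,0,1.]])
def grab(n,save=None):
    f=bot.grab_frame(n); f={k:(np.array(v) if k in('R','t','D') else v) for k,v in f.items()}
    if save: cv2.imwrite('pics/%s.png'%save,f['img'][:,:,::-1]); np.save('pics/%s.npy'%save,f,allow_pickle=True)
    return f
def load(s): return np.load('pics/%s.npy'%s,allow_pickle=True).item()
def ray(f,uv):
    p=cv2.undistortPoints(np.array([[uv]],float),K(f),f['D'].astype(float))[0,0]
    R=f['R'];o=-R.T@f['t'];d=R.T@np.array([p[0],p[1],1]);return o,d/np.linalg.norm(d)
def plane(f,uv,z):
    o,d=ray(f,uv);return o+d*(z-o[2])/d[2]
def tri(*fu):
    A=np.zeros((3,3));b=np.zeros(3);L=[]
    for f,uv in fu:
        o,d=ray(f,uv);P=np.eye(3)-np.outer(d,d);A+=P;b+=P@o;L.append((o,d,P))
    X=np.linalg.solve(A,b);return X,[np.linalg.norm(P@(X-o)) for o,d,P in L]
def proj(f,X):
    return cv2.projectPoints(np.array(X,float).reshape(-1,1,3),cv2.Rodrigues(f['R'].astype(float))[0],f['t'].astype(float),K(f),f['D'].astype(float))[0][:,0]
def state(): return bot.get_state()
E
python3 - <<'E'
from h import *
for n in('scene','side','wrist'):
    f=grab(n,n+'0'); print(n,f['fov_y'],f['cx'],f['cy'],f['D'],-f['R'].T@f['t'],f['R'][2])
s=state();print(s)
E
```

```text
pics
scene 48.19845881243826 257.81272419273176 192.87518281331802 [0.05506526 0.         0.         0.         0.        ] [0.10736191 0.57764341 1.047603  ] [ 0.33932058 -0.5331799  -0.77497144]
side 47.1493304137425 257.43887479103597 186.3943273281709 [0.0278469 0.        0.        0.        0.       ] [0.77053142 0.55584981 0.95495609] [-0.2527372  -0.57344762 -0.77928284]
wrist 68.46886543530307 250.1967138403002 191.12646365607623 [-0.07133359  0.          0.          0.          0.        ] [0.18099126 0.60409189 0.38281395] [ 0.24720195 -0.10985033 -0.96271704]
{'time_s': 0.15, 'joint_pos': array([ 1.05237255e+00,  4.91403079e-01,  1.55929042e+00,  8.14971189e-07,
        1.09169220e+00, -1.05607789e-01]), 'qd': array([ 0.00201411, -0.0015316 , -0.00162896, -0.00130034, -0.00087757,
       -0.0001715 ]), 'joint_torque': array([ 2.19384747e-03, -6.12898993e+01, -2.58283818e+01,  6.92820735e-02,
        4.72892064e-02, -6.60176920e-05]), 'tool_pos': array([0.25064492, 0.57235931, 0.21421374]), 'ee_rot': array([[-9.15994543e-01,  4.01190531e-01, -3.93593043e-04],
       [ 4.01190715e-01,  9.15994288e-01, -6.88484765e-04],
       [ 8.43154108e-05, -7.88554162e-04, -9.99999686e-01]]), 'contact_force': array([-0.64610612,  0.68891955,  0.22724888]), 'wrist_torque': array([ 0.00506097,  0.01617899, -0.01817536]), 'opening': 0.09525464892803649}
```

View pics/scene0.png

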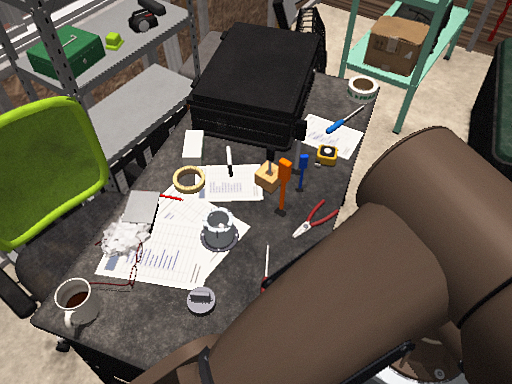

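View pics/side0.png

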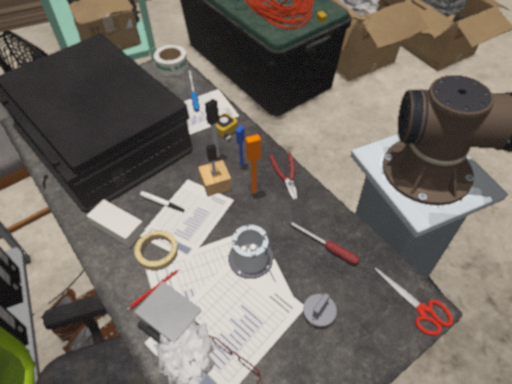

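View pics/wrist0.png

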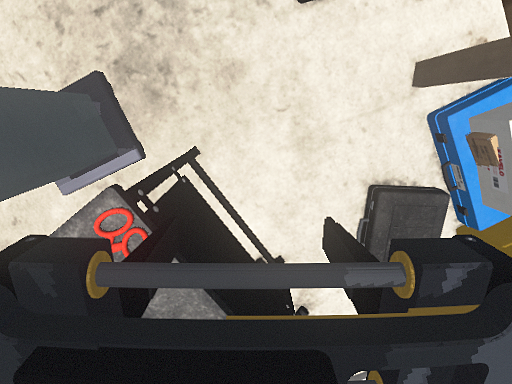

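The scene shows the stand with the black rod near scene (268,165), the pot near (219,228), the lid near (201,300), and orange and blue decoy rods. I'll zoom in.

```bash
python3 - <<'E'
import cv2
a=cv2.imread('pics/scene0.png');b=cv2.imread('pics/side0.png')
cv2.imwrite('pics/z1.png',cv2.resize(a[130:260,170:350],None,fx=4.4,fy=4.4,interpolation=cv2.INTER_CUBIC))
cv2.imwrite('pics/z2.png',cv2.resize(b[90:215,180:320],None,fx=4.6,fy=4.6,interpolation=cv2.INTER_CUBIC))
c=cv2.resize(b[215:335,220:345],None,fx=4,fy=4,interpolation=cv2.INTER_CUBIC)
cv2.imwrite('pics/z3.png',c)
E
```

```text
(no output)
```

View pics/z1.png

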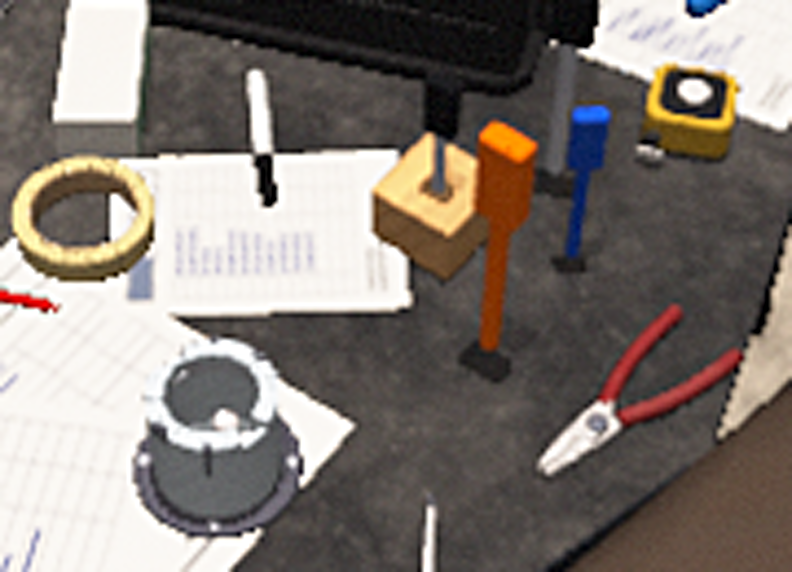

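View pics/z2.png

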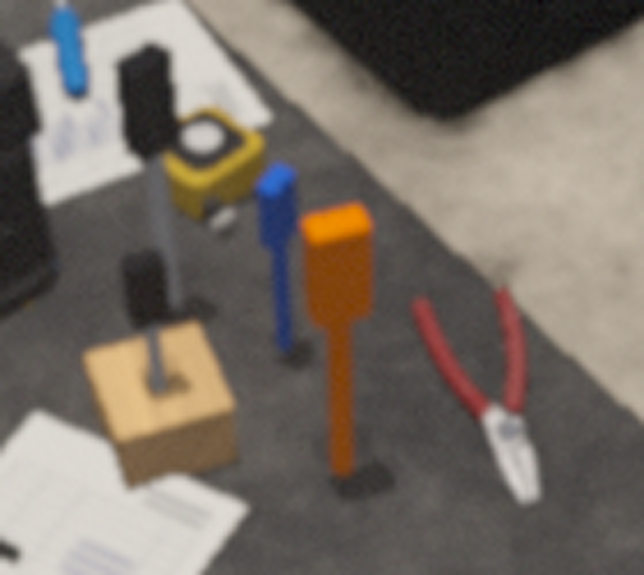

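View pics/z3.png

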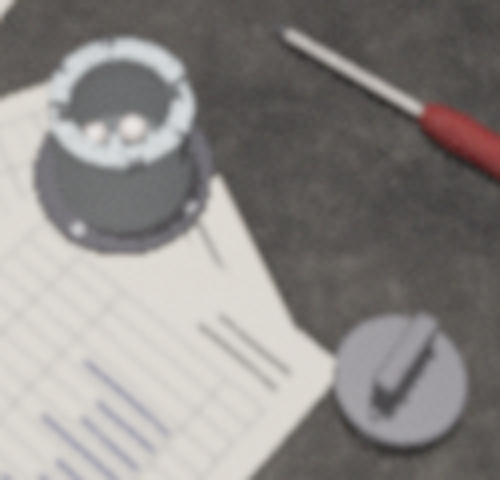

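```bash
python3 - <<'E'
from h import *
s=load('scene0');d=load('side0')
Z=lambda p:(170+p[0]/4.4,130+p[1]/4.4)
Z2=lambda p:(180+p[0]/4.6,90+p[1]/4.6)
Z3=lambda p:(220+p[0]/4,215+p[1]/4)
for n,a,b in [('hole',Z((438,190)),Z2((160,382))),('rodtop',Z((442,90)),Z2((143,258))),('rim',Z((212,393)),Z3((122,102))),
 ('foot',Z((217,463)),Z3((124,163))),('lid',(201,300),Z3((402,378))),
 ('orangetop',Z((508,143)),Z2((336,222))),('bluetop',Z((588,113)),Z2((277,182))),('bigblack',(300,134),Z2((147,60))),('orangebase',Z((487,360)),Z2((345,478))),
 ('tape',Z((692,92)),Z2((205,135)))]:
    X,r=tri((s,a),(d,b));print(n,X.round(4),np.round(r,4),plane(s,a,0).round(3),plane(d,b,0).round(3), np.hypot(*X[:2]).round(3))
E
```

```text
hole [ 0.5615 -0.2036  0.0428] [0.0022 0.0022] [ 0.58  -0.234  0.   ] [ 0.552 -0.242  0.   ] 0.597
rodtop [ 0.5618 -0.2033  0.146 ] [0.0039 0.0039] [ 0.633 -0.324  0.   ] [ 0.524 -0.347  0.   ] 0.597
rim [0.5683 0.0538 0.083 ] [0.0001 0.0001] [0.608 0.009 0.   ] [0.549 0.006 0.   ] 0.571
foot [0.5677 0.0543 0.0091] [0.0022 0.0022] [0.571 0.052 0.   ] [0.566 0.047 0.   ] 0.57
lid [0.4836 0.2454 0.0184] [0.0004 0.0004] [0.49 0.24 0.  ] [0.478 0.239 0.   ] 0.542
orangetop [ 0.4749 -0.1367  0.2014] [0.0015 0.0015] [ 0.562 -0.304  0.   ] [ 0.396 -0.324  0.   ] 0.494
bluetop [ 0.4695 -0.2364  0.1433] [0.0004 0.0004] [ 0.527 -0.366  0.   ] [ 0.416 -0.376  0.   ] 0.526
bigblack [ 0.5148 -0.2971  0.1817] [0.0171 0.0171] [ 0.591 -0.452  0.   ] [ 0.452 -0.529  0.   ] 0.594
orangebase [ 0.4734 -0.1333 -0.0154] [0.0025 0.0025] [ 0.467 -0.12   0.   ] [ 0.478 -0.125 -0.   ] 0.492
tape [ 0.4576 -0.3945  0.0405] [0.0017 0.0017] [ 0.471 -0.431  0.   ] [ 0.443 -0.439  0.   ] 0.604
```

```bash
cat >> h.py <<'E'
def rz(a): c,s=np.cos(a),np.sin(a); return np.array([[c,-s,0],[s,c,0],[0,0,1.]])
def toolR(yaw):  # tool down, tool y along world yaw (deg)
    a=np.radians(yaw); y=np.array([np.cos(a),np.sin(a),0]); z=np.array([0,0,-1.]); return np.stack([np.cross(y,z),y,z],1)
def yaw(R): return np.degrees(np.arctan2(R[1,1],R[0,1]))
def inc(p,R=None):
    """increment (cm,deg) from current measured pose to p,R"""
    s=state(); R0=np.array(s['ee_rot']); d=R0.T@(np.array(p)-s['tool_pos'])*100
    w=np.degrees(cv2.Rodrigues(R0.T@R)[0].ravel()) if R is not None else np.zeros(3)
    return d.round(2),w.round(2)
E
python3 - <<'E'
from h import *
w=load('wrist0');s=state();R=np.array(s['ee_rot']);p=s['tool_pos']
c=-w['R'].T@w['t'];print('cam in tool',R.T@(c-p));print((w['R']@R).round(3));
# pixel of TCP
print(proj(w,[p, p-R[:,2]*.019]))
# candidate: hover
Rc=w['R']@R; tc=R.T@(c-p)
def sim(p2,yw,X):
    R2=toolR(yw); f=dict(w); f['R']=Rc@R2.T; c2=np.array(p2)+R2@tc; f['t']=-f['R']@c2; return proj(f,X).round(0).tolist()
pts=[[.5615,-.2036,.05],[.5615,-.2036,.153],[.475,-.137,.2],[.568,.054,.086],[.484,.245,.04]]
for yw in(0,45,90,135,180,-45,-90,-135):
  print(yw,sim([.5,-.1,.3],yw,pts), sim([.55,0.15,.35],yw,pts))
print(inc([.5,-.05,.32],toolR(90)))
E
```

```text
cam in tool [ 0.0765474   0.00098952 -0.1685946 ]
[[ 0.001  1.     0.001]
 [-0.963  0.001 -0.271]
 [-0.271 -0.001  0.963]]
[[248.8099805  234.3300208 ]
 [248.62468805 247.84904212]]
0 [[288.0, 229.0], [298.0, 261.0], [225.0, 227.0], [304.0, 50.0], [238.0, -93.0]] [[255.0, 331.0], [256.0, 375.0], [199.0, 369.0], [261.0, 221.0], [209.0, 101.0]]
45 [[231.0, 236.0], [226.0, 270.0], [206.0, 200.0], [367.0, 125.0], [417.0, -15.0]] [[127.0, 290.0], [102.0, 328.0], [62.0, 287.0], [216.0, 212.0], [263.0, 89.0]]
90 [[184.0, 204.0], [165.0, 230.0], [211.0, 167.0], [355.0, 216.0], [466.0, 155.0]] [[48.0, 167.0], [1.0, 181.0], [4.0, 118.0], [189.0, 174.0], [307.0, 119.0]]
135 [[171.0, 145.0], [147.0, 155.0], [240.0, 148.0], [289.0, 270.0], [391.0, 292.0]] [[82.0, 5.0], [37.0, -22.0], [102.0, -65.0], [196.0, 127.0], [316.0, 170.0]]
180 [[206.0, 93.0], [192.0, 86.0], [276.0, 155.0], [205.0, 268.0], [258.0, 343.0]] [[242.0, -81.0], [240.0, -135.0], [326.0, -102.0], [238.0, 99.0], [286.0, 211.0]]
-45 [[326.0, 184.0], [348.0, 206.0], [258.0, 233.0], [201.0, 47.0], [69.0, 3.0]] [[382.0, 283.0], [409.0, 320.0], [352.0, 352.0], [300.0, 197.0], [183.0, 147.0]]
-90 [[321.0, 123.0], [343.0, 127.0], [286.0, 216.0], [135.0, 120.0], [37.0, 174.0]] [[454.0, 154.0], [502.0, 166.0], [471.0, 237.0], [312.0, 152.0], [196.0, 195.0]]
-135 [[271.0, 83.0], [278.0, 73.0], [294.0, 184.0], [142.0, 211.0], [123.0, 302.0]] [[409.0, -7.0], [452.0, -37.0], [482.0, 49.0], [287.0, 110.0], [239.0, 221.0]]
(array([-47.81, -47.01, -10.55]), array([-4.000e-02, -1.000e-02, -2.365e+01]))
```

```bash
python3 - <<'E'
from h import *
print(inc([.48,-.08,.33],toolR(90)))
E
```

```text
(array([-47.18, -50.56, -11.54]), array([-4.000e-02, -1.000e-02, -2.365e+01]))
```

Emit:
apply_moves --increments '[{"dx":-4,"dy":-4,"dz":-3,"az":-4},{"dx":-9,"dy":-9,"dz":-6,"az":-8},{"dx":-13,"dy":-13,"dz":-9,"az":-12},{"dx":-17,"dy":-17,"dz":-11.5,"az":-16},{"dx":-21,"dy":-22,"dz":-11.5,"az":-20},{"dx":-25,"dy":-26,"dz":-11.5,"az":-23.65},{"dx":-29,"dy":-31,"dz":-11.5,"az":-23.65},{"dx":-33,"dy":-35.5,"dz":-11.5,"az":-23.65},{"dx":-37,"dy":-40,"dz":-11.5,"az":-23.65},{"dx":-41,"dy":-44,"dz":-11.5,"az":-23.65}]'

```text
invalid input at $.increments[0]: expected keys dx, dy, dz, ax, ay, az
```

Emit:
apply_moves --increments '[{"dx":-4,"dy":-3.5},{"dx":-6.2,"dy":-6.5},{"dx":-6.2,"dy":-6.5},{"dx":-6.2,"dy":-6.5}]'

```text
invalid input at $.increments[0]: expected keys dx, dy, dz, ax, ay, az
```

```bash
python3 - <<'E'
from h import *
s=state();print(s['time_s'],s['tool_pos'],yaw(np.array(s['ee_rot'])),s['qd'])
grab('wrist','w1'); grab('scene','s1'); grab('side','d1')
E
```

```text
0.15 [0.25064492 0.57235931 0.21421374] 66.3473667764735 [ 0.00201411 -0.0015316  -0.00162896 -0.00130034 -0.00087757 -0.0001715 ]
```

View pics/w1.png

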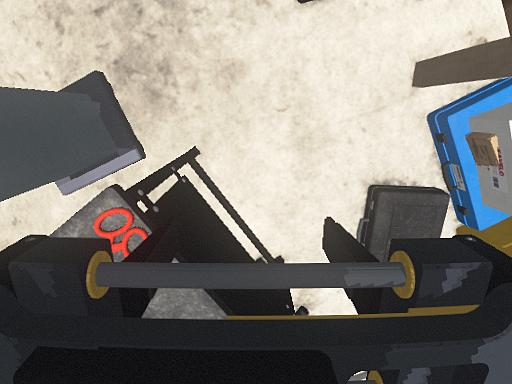

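Emit:
apply_moves --increments '[{"dx":-8,"dy":-8,"dz":-8,"ax":0,"ay":0,"az":-8},{"dx":-8,"dy":-8,"dz":-8,"ax":0,"ay":0,"az":-16},{"dx":-47.2,"dy":-50.6,"dz":-11.5,"ax":0,"ay":0,"az":-23.6},{"dx":-47.2,"dy":-50.6,"dz":-11.5,"ax":0,"ay":0,"az":-23.6},{"dx":-47.2,"dy":-50.6,"dz":-11.5,"ax":0,"ay":0,"az":-23.6},{"dx":-47.2,"dy":-50.6,"dz":-11.5,"ax":0,"ay":0,"az":-23.6},{"dx":-47.2,"dy":-50.6,"dz":-11.5,"ax":0,"ay":0,"az":-23.6},{"dx":-47.2,"dy":-50.6,"dz":-11.5,"ax":0,"ay":0,"az":-23.6},{"dx":-47.2,"dy":-50.6,"dz":-11.5,"ax":0,"ay":0,"az":-23.6},{"dx":-47.2,"dy":-50.6,"dz":-11.5,"ax":0,"ay":0,"az":-23.6}]'

```text
time_s: 1.55
tool_pos: [0.4506, 0.0039, 0.3234]
ee_rot: [[-1.0, 0.001, 0.001], [0.001, 1.0, 0.0], [-0.001, 0.0, -1.0]]
contact_force: [0.9, 0.8, 0.1]
opening: 0.0949
```

```bash
python3 - <<'E'
from h import *
s=state();print(s['time_s'],s['tool_pos'],yaw(np.array(s['ee_rot'])),s['qd'],s['joint_pos'])
print(inc([.48,-.08,.33],toolR(90)))
E
```

```text
1.55 [0.45057648 0.00389335 0.32344242] 89.93845484971315 [-1.04492489  0.18599035 -0.31822434 -0.00247228  0.12890123 -1.03975419] [-1.38246796e-01  1.28469556e-01  1.79755281e+00  1.91240792e-04
  1.21478980e+00 -1.70803551e+00]
(array([-2.95, -8.39, -0.65]), array([ 0.  ,  0.05, -0.06]))
```

Emit:
apply_moves --increments '[{"dx":-3,"dy":-6,"dz":-0.6,"ax":0,"ay":0,"az":0},{"dx":-3,"dy":-7,"dz":-0.6,"ax":0,"ay":0,"az":0},{"dx":-3,"dy":-7,"dz":-0.6,"ax":0,"ay":0,"az":0},{"dx":-3,"dy":-7,"dz":-0.6,"ax":0,"ay":0,"az":0}]'

```text
time_s: 2.05
tool_pos: [0.4797, -0.0629, 0.329]
ee_rot: [[-1.0, -0.0, -0.0], [-0.0, 1.0, 0.0], [0.0, 0.0, -1.0]]
contact_force: [-0.3, 0.3, 0.2]
opening: 0.095
```

```bash
python3 - <<'E'
from h import *
s=state();print(s['time_s'],s['tool_pos'],yaw(np.array(s['ee_rot'])),s['qd'])
grab('wrist','w1'); grab('scene','s1'); grab('side','d1')
E
```

```text
2.05 [ 0.47974075 -0.06287166  0.32898979] 90.00260401546714 [ 0.01034115 -0.00347472 -0.00150111 -0.00014954  0.00079963 -0.00354232]
```

View pics/w1.png

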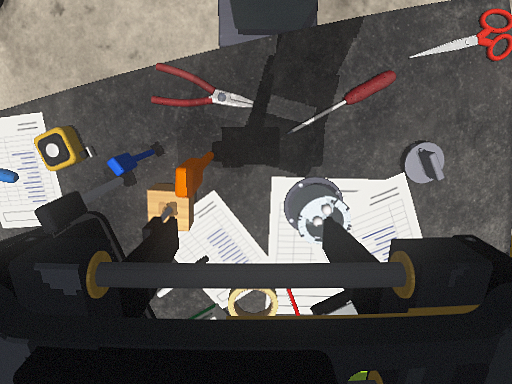

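View pics/s1.png

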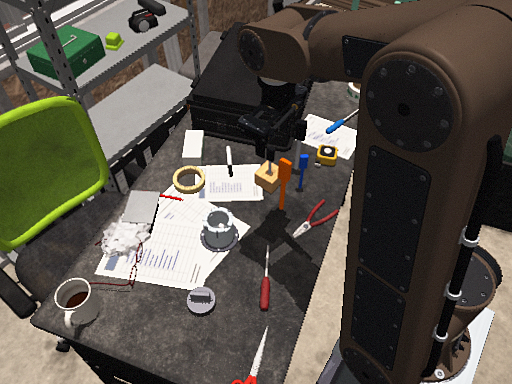

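Emit:
apply_moves --increments '[{"dx":-8,"dy":-20,"dz":0,"ax":0,"ay":0,"az":10},{"dx":-8,"dy":-20,"dz":0,"ax":0,"ay":0,"az":20},{"dx":-8,"dy":-20,"dz":0,"ax":0,"ay":0,"az":30},{"dx":-8,"dy":-20,"dz":0,"ax":0,"ay":0,"az":40},{"dx":-8,"dy":-20,"dz":0,"ax":0,"ay":0,"az":50},{"dx":-8,"dy":-20,"dz":0,"ax":0,"ay":0,"az":60},{"dx":-8,"dy":-20,"dz":0,"ax":0,"ay":0,"az":70},{"dx":-8,"dy":-20,"dz":0,"ax":0,"ay":0,"az":80},{"dx":-8,"dy":-20,"dz":0,"ax":0,"ay":0,"az":90},{"dx":-8,"dy":-20,"dz":0,"ax":0,"ay":0,"az":90}]'

```text
time_s: 3.45
tool_pos: [0.5603, -0.2633, 0.3291]
ee_rot: [[-0.001, 1.0, 0.0], [1.0, 0.001, 0.0], [0.0, 0.0, -1.0]]
contact_force: [-1.0, -0.2, 0.1]
opening: 0.095
```

```bash
python3 - <<'E'
from h import *
s=state();print(s['time_s'],s['tool_pos'],yaw(np.array(s['ee_rot'])),s['qd'].round(2))
f=grab('wrist','w2'); cv2.imwrite('pics/w2z.png',cv2.resize(f['img'][:300,100:420,::-1],None,fx=2.4,fy=2.0,interpolation=cv2.INTER_CUBIC))
E
```

```text
3.45 [ 0.56026469 -0.26325551  0.3290575 ] 0.0788537905321873 [-0.   0.  -0.  -0.  -0.  -0.1]
```

View pics/w2.png

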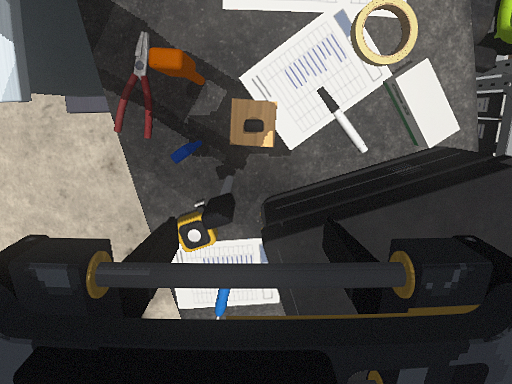

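```bash
python3 - <<'E'
from h import *
f=load('w2'); im=f['img'].copy()
c=np.clip(im[90:160,210:300].astype(float)*1.8,0,255).astype(np.uint8)
a=cv2.resize(c,None,fx=7,fy=7,interpolation=cv2.INTER_CUBIC)
cv2.imwrite('pics/w2a.png',a[:,:,::-1])
c=np.clip(im[140:260,150:310].astype(float)*2.2,0,255).astype(np.uint8)
cv2.imwrite('pics/w2b.png',cv2.resize(c,None,fx=4.5,fy=4.5,interpolation=cv2.INTER_CUBIC)[:,:,::-1])
E
```

```text
(no output)
```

View pics/w2a.png

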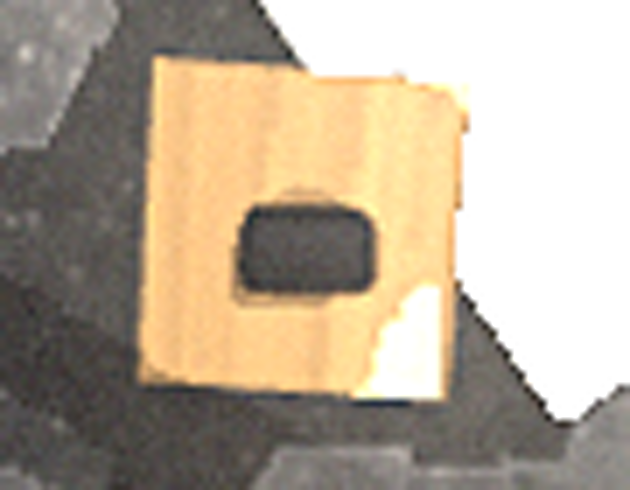

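View pics/w2b.png

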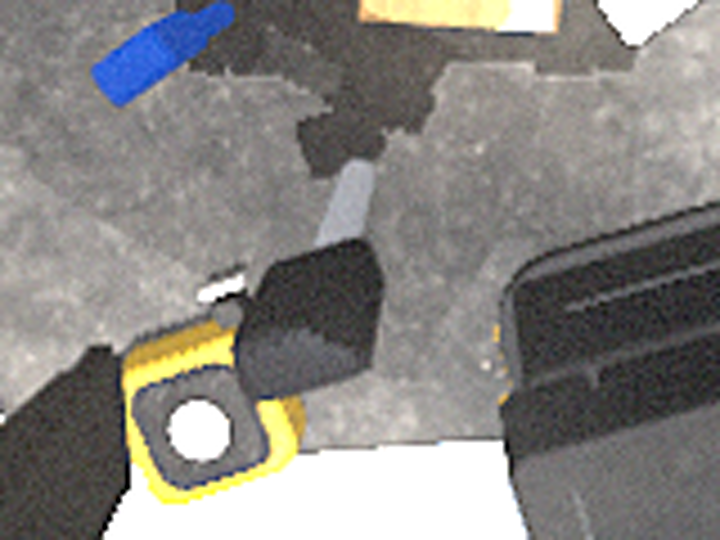

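```bash
python3 - <<'E'
from h import *
w=load('w2');s=load('scene0');d=load('side0')
Za=lambda x,y:(210+x/7,90+y/7)
for z in(.143,.153,.163):
  c=[plane(w,Za(*q),z)[:2] for q in((240,250),(376,250),(306,205),(306,295),(306,249))]
  print(z,np.linalg.norm(c[1]-c[0]).round(4),np.linalg.norm(c[3]-c[2]).round(4),c[4].round(4))
print('block',[plane(w,Za(*q),.05)[:2].round(4) for q in((155,57),(468,88),(445,400),(140,382))], np.mean([plane(w,Za(*q),.05)[:2] for q in((155,57),(468,88),(445,400),(140,382))],0))
Z=lambda p:(170+p[0]/4.4,130+p[1]/4.4)
Z2=lambda p:(180+p[0]/4.6,90+p[1]/4.6)
print(tri((w,Za(306,249)),(d,Z2((143,258)))),tri((w,Za(306,249)),(d,Z2((143,258))),(s,Z((442,90)))))
Zb=lambda x,y:(150+x/4.5,140+y/4.5)
# bigblack top centre in w2 (305,360)
print('big',tri((w,Zb(305,360)),(d,Z2((147,55)))), 'base',plane(w,Zb(360,165),0))
X,_=tri((w,Zb(305,360)),(d,Z2((147,55))))
print([plane(w,Zb(*q),X[2]).round(3) for q in((240,330),(285,320),(372,370),(250,398),(378,300))])
# case corner: (505,290) in Zb
print('case',[plane(w,Zb(*q),z).round(3) for q in((505,290),(720,205),(510,400)) for z in (0,.1,.15)])
E
```

```text
0.143 0.0239 0.0155 [ 0.5646 -0.2022]
0.153 0.0232 0.0151 [ 0.5645 -0.2017]
0.163 0.0226 0.0147 [ 0.5644 -0.2012]
block [array([ 0.5328, -0.1654]), array([ 0.6009, -0.1717]), array([ 0.5974, -0.2397]), array([ 0.5285, -0.2359])] [ 0.56488061 -0.20317588]
(array([ 0.56395414, -0.20150712,  0.15378373]), [np.float64(0.0005496554563292921), np.float64(0.0005496554563291625)]) (array([ 0.56271487, -0.20244589,  0.14670809]), [np.float64(0.0019092448099817887), np.float64(0.004071589171762178), np.float64(0.004021206208481957)])
big (array([ 0.52174819, -0.30128841,  0.20474784]), [np.float64(0.002804037655211222), np.float64(0.0028040376552112252)]) base [ 0.52402422 -0.2991715   0.        ]
[array([ 0.509, -0.294,  0.205]), array([ 0.52 , -0.292,  0.205]), array([ 0.541, -0.305,  0.205]), array([ 0.51 , -0.312,  0.205]), array([ 0.543, -0.286,  0.205])]
case [array([ 0.583, -0.352,  0.   ]), array([ 0.578, -0.319,  0.1  ]), array([ 0.576, -0.302,  0.15 ]), array([ 0.67 , -0.315,  0.   ]), array([ 0.648, -0.289,  0.1  ]), array([ 0.637, -0.276,  0.15 ]), array([ 0.586, -0.401,  0.   ]), array([ 0.581, -0.358,  0.1  ]), array([ 0.578, -0.336,  0.15 ])]
```

```bash
cat >> h.py <<'E'
def toolRt(yw,tilt):
    """tilt deg about tool y: + leans the body toward the -tool-x side"""
    from scipy.spatial.transform import Rotation as Ro
    return toolR(yw)@Ro.from_rotvec([0,np.radians(tilt),0]).as_matrix()
E
python3 - <<'E'
from h import *
R=toolRt(98,10);print(R.round(3))
a=cv2.imread('pics/scene0.png');b=cv2.imread('pics/side0.png')
A=cv2.resize(a[10:190,180:360],None,fx=3,fy=3);B=cv2.resize(b[30:210,50:230],None,fx=3,fy=3)
cv2.imwrite('pics/case.png',np.clip(np.hstack([A,B])[:, :].astype(float)*2.5,0,255).astype(np.uint8)[:, :].copy()[:540,:1080]) if 0 else (cv2.imwrite('pics/caseA.png',np.clip(A*2.5,0,255)),cv2.imwrite('pics/caseB.png',np.clip(B*2.5,0,255)))
E
```

```text
[[-0.975 -0.139 -0.172]
 [-0.137  0.99  -0.024]
 [ 0.174  0.    -0.985]][ WARN:0@0.697] global loadsave.cpp:1063 imwrite_ Unsupported depth image for selected encoder is fallbacked to CV_8U.
```

View pics/caseA.png

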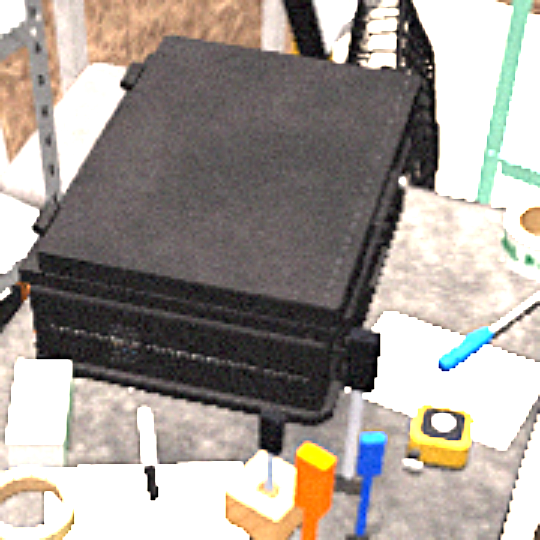

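View pics/caseB.png

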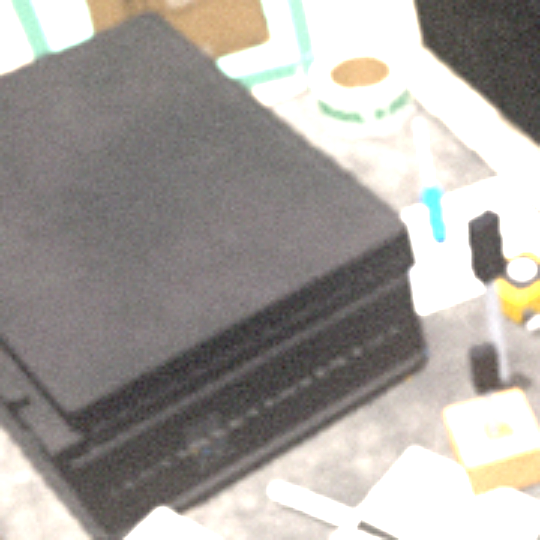

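```bash
python3 - <<'E'
from h import *
w=load('w2');s=load('scene0');d=load('side0')
print('casetop',tri((s,(293.3,112.7)),(d,(185,108.3))))
print('case top far',tri((s,(180+40/3,10+255/3)),(d,(50+80/3,30+420/3))))
Zb=lambda x,y:(150+x/4.5,140+y/4.5)
bs=(180+363/3,10+335/3);bd=(50+487/3,30+217/3)
print('big',tri((w,Zb(308,362)),(d,bd)),tri((w,Zb(308,362)),(d,bd),(s,bs)))
# orange top face in w2: red/orange mask
im=w['img'].astype(int);m=(im[...,0]>150)&(im[...,1]<140)&(im[...,1]>60)&(im[...,2]<80)
ys,xs=np.nonzero(m[:110,140:220]);print(xs.min()+140,xs.max()+140,ys.min(),ys.max())
for q in((150,50),(150,74),(190,50),(196,74)): print(plane(w,q,.2).round(3))
E
```

```text
casetop (array([ 0.57980904, -0.3593403 ,  0.16277695]), [np.float64(0.003246591841240562), np.float64(0.0032465918412404485)])
case top far (array([ 0.88294816, -0.24337766,  0.17317206]), [np.float64(0.001690381151758526), np.float64(0.0016903811517586045)])
big (array([ 0.52137667, -0.30252277,  0.20232567]), [np.float64(0.0036526627547721732), np.float64(0.003652662754772081)]) (array([ 0.52146206, -0.3023358 ,  0.20167685]), [np.float64(0.0036469107885407376), np.float64(0.0037376478710745282), np.float64(0.0010366213021217995)])
149 180 48 66
[ 0.461 -0.126  0.2  ]
[ 0.46  -0.148  0.2  ]
[ 0.501 -0.126  0.2  ]
[ 0.506 -0.149  0.2  ]
```

```bash
python3 - <<'E'
from h import *
R=toolRt(-82,-10);print(R.round(3))
g=np.array([.5645,-.202,.205]);print('tcp',g+R[:,2]*.019)
print(inc(g+R[:,2]*.019,R),inc(g+R[:,2]*.019,toolR(-82)))
print('world down in tool',R.T@[0,0,-1])
E
```

```text
[[ 0.975  0.139 -0.172]
 [ 0.137 -0.99  -0.024]
 [-0.174  0.    -0.985]]
tcp [ 0.56123279 -0.20245918  0.18628865]
(array([ 6.09,  0.12, 14.27]), array([ 7.17, -8.23, 82.  ])) (array([ 6.09,  0.12, 14.27]), array([-0.  , -0.  , 82.22]))
world down in tool [0.17364818 0.         0.98480775]
```

Emit:
apply_moves --increments '[{"dx":3,"dy":0,"dz":0,"ax":0.9,"ay":-1,"az":10.2},{"dx":6,"dy":0.1,"dz":0,"ax":1.8,"ay":-2,"az":20.4},{"dx":6.1,"dy":0.1,"dz":2,"ax":2.7,"ay":-3,"az":30.6},{"dx":6.1,"dy":0.1,"dz":4,"ax":3.6,"ay":-4,"az":40.8},{"dx":6.1,"dy":0.1,"dz":6,"ax":4.5,"ay":-5.1,"az":51},{"dx":6.1,"dy":0.1,"dz":8,"ax":5.4,"ay":-6.1,"az":61.2},{"dx":6.1,"dy":0.1,"dz":10,"ax":6.3,"ay":-7.2,"az":71.4},{"dx":6.1,"dy":0.1,"dz":12,"ax":7.2,"ay":-8.2,"az":82},{"dx":6.1,"dy":0.1,"dz":14,"ax":7.2,"ay":-8.2,"az":82},{"dx":6.1,"dy":0.1,"dz":14.2,"ax":7.2,"ay":-8.2,"az":82}]'

```text
time_s: 4.75
tool_pos: [0.5608, -0.2026, 0.1859]
ee_rot: [[0.975, 0.138, -0.174], [0.136, -0.99, -0.022], [-0.176, -0.002, -0.984]]
contact_force: [-0.6, -0.3, 0.6]
opening: 0.0951
```

```bash
python3 - <<'E'
from h import *
s=state();print(s['time_s'],s['tool_pos'],s['ee_rot'].round(3),s['joint_pos'].round(2),s['qd'].round(2))
R=s['ee_rot'];g=np.array([.5645,-.202,.139]);print(inc(g+R[:,2]*.019,toolRt(-82,-10)))
f=grab('wrist','w3');grab('side','d3')
E
```

```text
4.75 [ 0.56077877 -0.20264277  0.18587153] [[ 0.975  0.138 -0.174]
 [ 0.136 -0.99  -0.022]
 [-0.176 -0.002 -0.984]] [-0.42  0.54  1.56 -0.1   1.19  1.06] [-0.   -0.01 -0.01 -0.   -0.01  0.01]
(array([ 1.19, -0.  ,  6.45]), array([-0.15,  0.11, -0.04]))
```

View pics/w3.png

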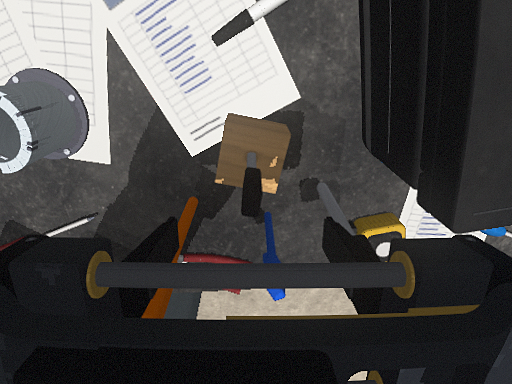

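View pics/d3.png

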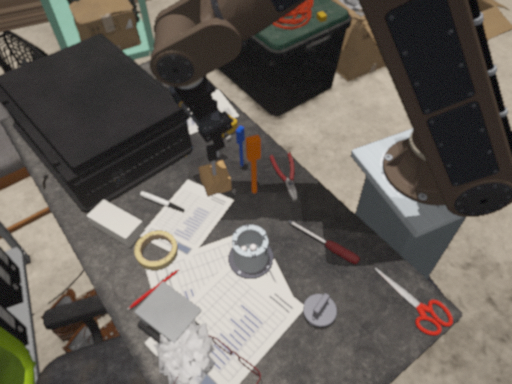

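Emit:
apply_moves --increments '[{"dx":0.4,"dy":0,"dz":2,"ax":0,"ay":0,"az":0},{"dx":0.8,"dy":0,"dz":4.2,"ax":0,"ay":0,"az":0},{"dx":1.2,"dy":0,"dz":6.4,"ax":0,"ay":0,"az":0},{"dx":1.2,"dy":0,"dz":6.4,"ax":0,"ay":0,"az":0},{"dx":1.2,"dy":0,"dz":6.4,"ax":0,"ay":0,"az":0}]'

```text
time_s: 5.48
tool_pos: [0.5624, -0.2032, 0.1232]
ee_rot: [[0.976, 0.135, -0.171], [0.133, -0.991, -0.023], [-0.172, 0.0, -0.985]]
contact_force: [0.8, -0.2, 0.5]
opening: 0.0953
```

```bash
python3 - <<'E'
from h import *
s=state();print(s['time_s'],s['tool_pos'],s['contact_force'])
f=grab('wrist','w4');cv2.imwrite('pics/w4z.png',cv2.resize(np.clip(f['img'][100:330,120:400,::-1]*1.8,0,255).astype(np.uint8),None,fx=2.5,fy=2.5))
E
```

```text
5.475 [ 0.56240677 -0.20318209  0.12324447] [ 0.78310465 -0.17766407  0.52935315]
```

View pics/w4z.png

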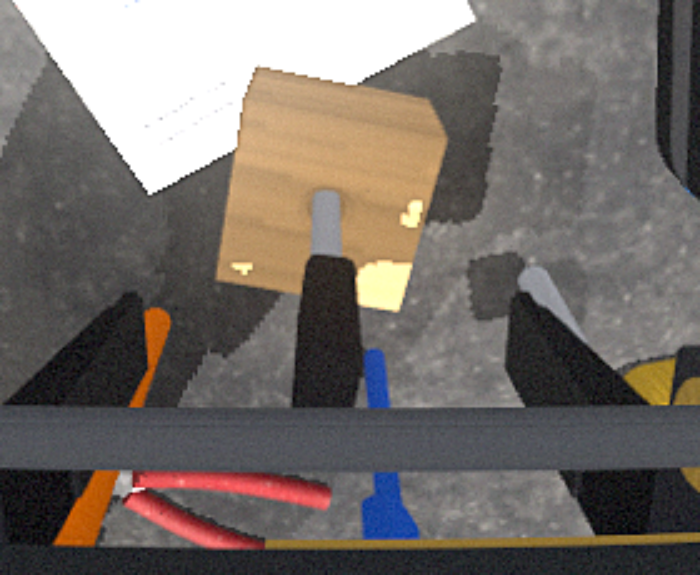

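Emit:
apply_moves --increments '[{"dx":0,"dy":0,"dz":0,"ax":0,"ay":0,"az":0},{"dx":0,"dy":0,"dz":0,"ax":0,"ay":0,"az":0},{"dx":0,"dy":0,"dz":0,"ax":0,"ay":0,"az":0},{"dx":0,"dy":0,"dz":0,"ax":0,"ay":0,"az":0}]' --claw -1 --force 35

```text
time_s: 6.02
tool_pos: [0.5618, -0.203, 0.1219]
ee_rot: [[0.976, 0.134, -0.172], [0.132, -0.991, -0.023], [-0.174, -0.001, -0.985]]
contact_force: [0.7, 1.1, 0.1]
opening: 0.0603
```

Emit:
apply_moves --increments '[{"dx":0,"dy":0,"dz":0,"ax":0,"ay":0,"az":0},{"dx":0,"dy":0,"dz":0,"ax":0,"ay":0,"az":0},{"dx":0,"dy":0,"dz":0,"ax":0,"ay":0,"az":0},{"dx":0,"dy":0,"dz":0,"ax":0,"ay":0,"az":0},{"dx":0,"dy":0,"dz":0,"ax":0,"ay":0,"az":0},{"dx":0,"dy":0,"dz":0,"ax":0,"ay":0,"az":0}]'

```text
time_s: 6.78
tool_pos: [0.5619, -0.203, 0.1219]
ee_rot: [[0.976, 0.134, -0.172], [0.132, -0.991, -0.023], [-0.174, -0.001, -0.985]]
contact_force: [0.3, -0.4, -0.6]
opening: 0.0137
```

```bash
python3 - <<'E'
from h import *
s=state();R=s['ee_rot']
for v in([0,0,.115],[.0035,.256,.115]): print((R.T@np.array(v)*100).round(2))
w=load('w1');cv2.imwrite('pics/w1z.png',cv2.resize(np.clip(w['img'][165:250,275:385,::-1]*1.3,0,255).astype(np.uint8),None,fx=7,fy=7,interpolation=cv2.INTER_CUBIC))
E
```

```text
[-2.000e+00 -1.000e-02 -1.133e+01]
[  1.73 -25.33 -11.97]
```

View pics/w1z.png

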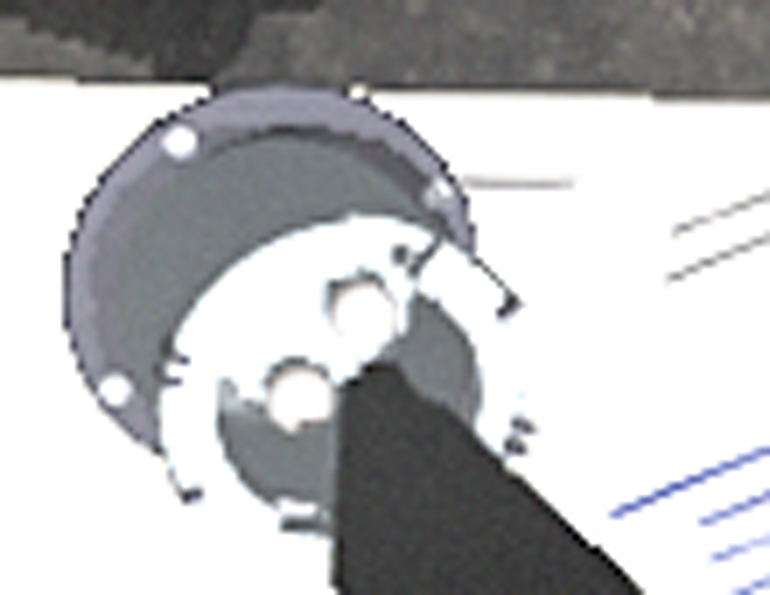

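```bash
python3 - <<'E'
from h import *
s=state();R=s['ee_rot']
for v in([0,0,.06],[0,0,.115],[-.035,.256,.125]): print((R.T@np.array(v)*100).round(2))
E
```

```text
[-1.04 -0.   -5.91]
[-2.000e+00 -1.000e-02 -1.133e+01]
[ -2.2  -25.85 -12.29]
```

Emit:
apply_moves --increments '[{"dx":-0.3,"dy":0,"dz":-2,"ax":0,"ay":0,"az":0},{"dx":-0.8,"dy":0,"dz":-4.5,"ax":0,"ay":0,"az":0},{"dx":-1.4,"dy":0,"dz":-8,"ax":0,"ay":0,"az":0},{"dx":-2,"dy":0,"dz":-11.3,"ax":0,"ay":0,"az":0},{"dx":-2,"dy":-4,"dz":-11.8,"ax":0,"ay":0,"az":0},{"dx":-2.1,"dy":-9.5,"dz":-12.3,"ax":0,"ay":0,"az":0},{"dx":-2.2,"dy":-15,"dz":-12.3,"ax":0,"ay":0,"az":0},{"dx":-2.2,"dy":-20.5,"dz":-12.3,"ax":0,"ay":0,"az":0},{"dx":-2.2,"dy":-25.8,"dz":-12.3,"ax":0,"ay":0,"az":0},{"dx":-2.2,"dy":-25.8,"dz":-12.3,"ax":0,"ay":0,"az":0}]'

```text
time_s: 8.02
tool_pos: [0.5262, 0.0554, 0.2472]
ee_rot: [[0.975, 0.138, -0.172], [0.136, -0.99, -0.023], [-0.174, -0.001, -0.985]]
contact_force: [-0.3, -0.3, -1.3]
opening: 0.0138
```

```bash
python3 - <<'E'
from h import *
s=state();print(s['time_s'],s['tool_pos'],s['contact_force'],s['opening'])
grab('wrist','w5');grab('side','d5');grab('scene','s5')
E
```

```text
8.025 [0.52620977 0.05542367 0.24716096] [-0.25788489 -0.32707414 -1.31181258] 0.013799021027594876
```

View pics/w5.png

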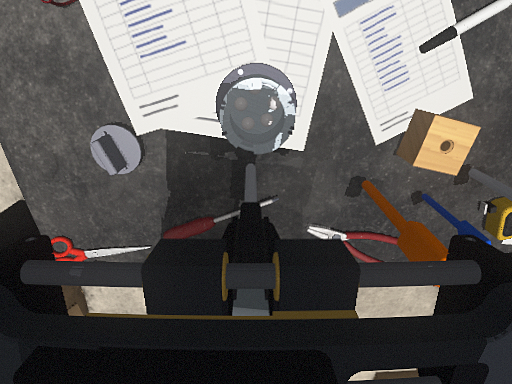

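View pics/d5.png

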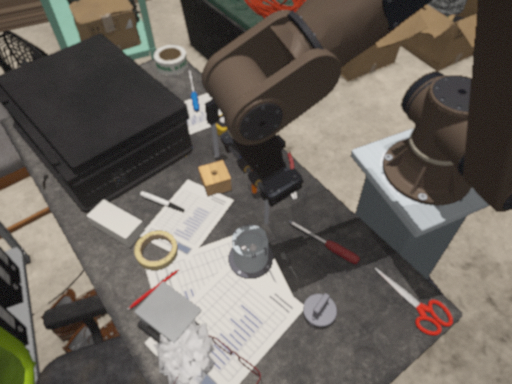

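```bash
python3 - <<'E'
from h import *
f=load('w5')
def z(n,y0,y1,x0,x1,k,g): cv2.imwrite('pics/%s.png'%n,cv2.resize(np.clip(f['img'][y0:y1,x0:x1,::-1]*g,0,255).astype(np.uint8),None,fx=k,fy=k,interpolation=cv2.INTER_CUBIC))
z('w5p',55,165,205,310,6,1.3); z('w5l',110,190,75,160,6,2); z('w5h',95,185,385,490,6,1.6)
E
```

```text
(no output)
```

View pics/w5p.png

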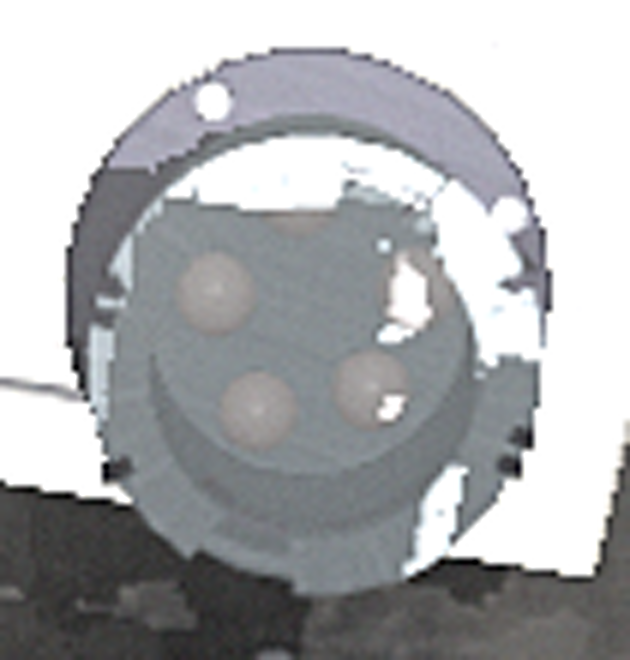

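View pics/w5l.png

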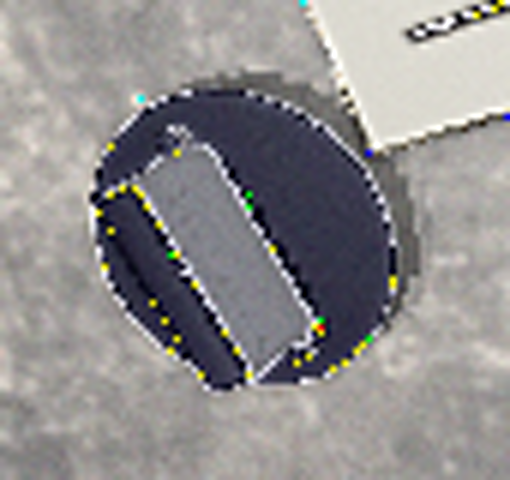

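View pics/w5h.png

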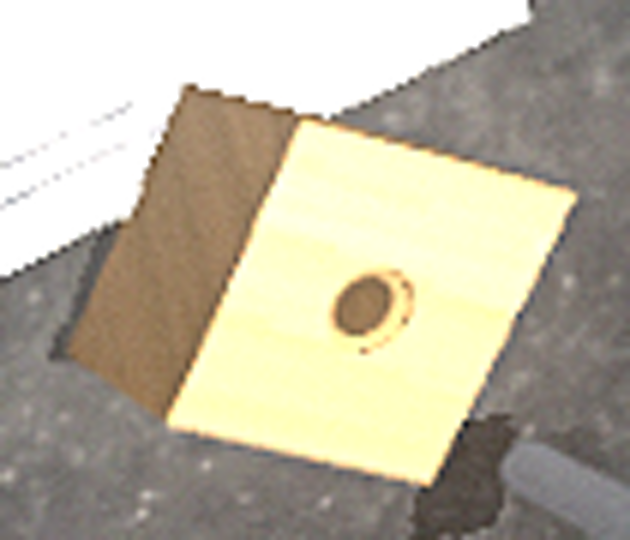

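```bash
python3 - <<'E'
from h import *
f=load('w5'); P=lambda x,y:(205+(x+.5)/6-.5,55+(y+.5)/6-.5)
# rim outer boundary points in the zoom picture
rim=[(112,330),(98,400),(135,510),(205,562),(310,595),(400,578),(465,535),(540,400),(545,350)]
A=[];b=[]
pts=np.array([plane(f,P(*q),.086)[:2] for q in rim])
M=np.c_[2*pts,np.ones(len(pts))];sol=np.linalg.lstsq(M,(pts**2).sum(1),rcond=None)[0];c=sol[:2];r=np.sqrt(sol[2]+c@c)
print('rim',c,r,(np.linalg.norm(pts-c,axis=1)-r).round(4))
foot=[(68,280),(100,170),(180,90),(310,48),(430,85),(510,170),(548,270)]
pts=np.array([plane(f,P(*q),.007)[:2] for q in foot]);M=np.c_[2*pts,np.ones(len(pts))];sol=np.linalg.lstsq(M,(pts**2).sum(1),rcond=None)[0];cf=sol[:2];print('foot',cf,np.sqrt(sol[2]+cf@cf))
c0=(c+cf)/2;print(c0)
for n,q in [('m1',(105,305)),('m2',(118,468)),('t1',(520,438)),('t2',(510,465)),('m3',(520,275)),('gapL',(195,562)),('gapR',(295,598)),('gapLi',(215,530)),('gapRi',(295,545)),('topgapL',(345,190)),('topgapR',(435,205))]:
    X=plane(f,P(*q),.086)[:2]-c0;print(n,np.linalg.norm(X).round(4),np.degrees(np.arctan2(X[1],X[0])).round(1))
for q in((215,292),(258,408),(370,388),(410,290),(300,215)):
    X=plane(f,P(*q),.019)[:2]-c0;print('bead',X.round(4),np.linalg.norm(X).round(4))
w=load('w1');Q=lambda x,y:(275+(x+.5)/7-.5,165+(y+.5)/7-.5)
for n,q in [('a',(178,368)),('b',(190,497)),('c',(300,522)),('d',(430,255)),('d2',(400,252)),('e',(512,305)),('f1',(522,427)),('f2',(515,447))]:
    X=plane(w,Q(*q),.086)[:2]-c0;print(n,np.linalg.norm(X).round(4),np.degrees(np.arctan2(X[1],X[0])).round(1))
H=lambda x,y:(385+(x+.5)/6-.5,95+(y+.5)/6-.5)
print('hole',plane(f,H(372,310),.05),'corners',[plane(f,H(*q),.05)[:2].round(4) for q in((300,118),(577,193),(432,485),(167,425))])
E
```

```text
rim [0.56940935 0.05363463] 0.040698333882217184 [-0.0014  0.0005  0.0015 -0.0003 -0.0001 -0.0003 -0.0007  0.0001  0.0008]
foot [0.57073103 0.05493441] 0.054338728998487254
[0.57007019 0.05428452]
m1 0.0409 78.6
m2 0.0407 121.7
t1 0.0394 -97.6
t2 0.0396 -105.4
m3 0.0409 -54.4
gapL 0.0417 154.3
gapR 0.0421 -177.3
gapLi 0.0343 153.9
gapRi 0.0316 -179.2
topgapL 0.0337 0.3
topgapR 0.0371 -25.5
bead [0.0031 0.0215] 0.0217
bead [-0.0208  0.0088] 0.0225
bead [-0.0128 -0.0154] 0.02
bead [ 0.0095 -0.0206] 0.0227
bead [0.0217 0.0055] 0.0224
a 0.0395 -103.0
b 0.0408 -56.6
c 0.03 -16.3
d 0.0387 155.6
d2 0.0371 165.6
e 0.0426 123.6
f1 0.0411 82.2
f2 0.041 75.2
hole [ 0.5648931  -0.20156455  0.05      ] corners [array([ 0.6019, -0.1678]), array([ 0.5977, -0.2384]), array([ 0.5274, -0.2349]), array([ 0.5319, -0.1644])]
```

```bash
python3 - <<'E'
from h import *
f=load('w5');d=load('d5');s=load('s5')
t=np.array([.5262+.0027,.0554+.0008,.2472-.1139]);print(t)
for n,g in(('w5',f),('d5',d),('s5',s)):
    u=proj(g,[t,t+[0,0,.04]]);print(n,u.round(1).tolist())
    x,y=u[0].astype(int);I=cv2.resize(np.clip(g['img'][max(0,y-40):y+40,x-50:x+50,::-1]*1.5,0,255).astype(np.uint8),None,fx=6,fy=6,interpolation=cv2.INTER_CUBIC)
    cv2.circle(I,(int((u[0,0]-x+50)*6),int((u[0,1]-max(0,y-40))*6)),4,(0,0,255),1)
    cv2.imwrite('pics/tip_%s.png'%n,I)
E
```

```text
[0.5289 0.0562 0.1333]
w5 [[250.6, 167.6], [250.7, 183.9]]
d5 [[266.6, 223.1], [266.7, 212.8]]
s5 [[228.5, 215.6], [227.9, 206.4]]
```

View pics/tip_w5.png

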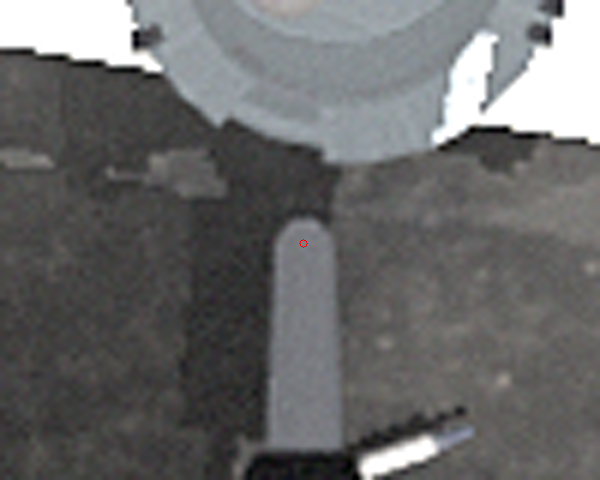

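View pics/tip_d5.png

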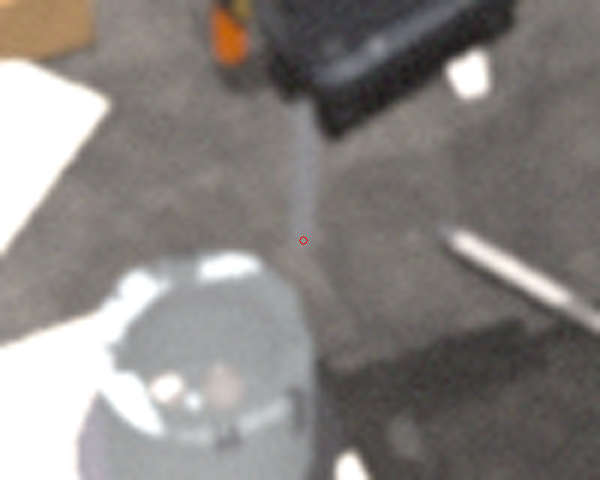

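```bash
cat > stir.py <<'E'
from h import *
R=toolRt(-82,-10)
def show(prev,wps):
    for p in wps: print((R.T@(np.array(p)-prev)*100).round(2).tolist())
E
python3 - <<'E'
from stir import *
prev=state()['tool_pos'];print(prev)
C=np.array([.567,.0532,0]); zt=.014+.1139
c=lambda r,a,z: C+[r*np.cos(np.radians(a)),r*np.sin(np.radians(a)),z]
a=[C+[0,0,.247]]; 
print('A');show(prev,[c(0,0,.247),c(0,0,.19),c(0,0,.14),c(0,0,zt)])
e=c(0,0,zt)
print('B');show(e,[c(10,48,zt)*1 if 0 else c(.010,48,zt)]+[c(.021,48+16*i,zt) for i in range(0,9)])
print('turn from 176+: 10 rows at 20deg, start angle')
for s0 in(176,):
  for k in range(4):
    st=s0+k*180; print('C',k);show(c(.021,st,zt),[c(.021,st+18*i,zt) for i in range(1,11)])
E
```

```text
[0.52699837 0.05211072 0.24695226]
A
[3.92, 0.45, -0.7]
[4.9, 0.45, 4.92]
[5.77, 0.45, 9.84]
[5.98, 0.45, 11.03]
B
[0.75, -0.64, -0.13]
[1.58, -1.35, -0.28]
[1.16, -1.74, -0.2]
[0.64, -2.0, -0.11]
[0.07, -2.1, -0.01]
[-0.5, -2.04, 0.09]
[-1.03, -1.82, 0.18]
[-1.49, -1.46, 0.26]
[-1.83, -0.99, 0.32]
[-2.02, -0.44, 0.36]
turn from 176+: 10 rows at 20deg, start angle
C 0
[-0.03, 0.66, 0.01]
[0.13, 1.29, -0.02]
[0.49, 1.84, -0.09]
[0.99, 2.26, -0.17]
[1.59, 2.49, -0.28]
[2.24, 2.53, -0.39]
[2.86, 2.36, -0.51]
[3.41, 2.0, -0.6]
[3.81, 1.49, -0.67]
[4.05, 0.87, -0.71]
C 1
[0.03, -0.66, -0.01]
[-0.13, -1.29, 0.02]
[-0.49, -1.84, 0.09]
[-0.99, -2.26, 0.17]
[-1.59, -2.49, 0.28]
[-2.24, -2.53, 0.39]
[-2.86, -2.36, 0.51]
[-3.41, -2.0, 0.6]
[-3.81, -1.49, 0.67]
[-4.05, -0.87, 0.71]
C 2
[-0.03, 0.66, 0.01]
[0.13, 1.29, -0.02]
[0.49, 1.84, -0.09]
[0.99, 2.26, -0.17]
[1.59, 2.49, -0.28]
[2.24, 2.53, -0.39]
[2.86, 2.36, -0.51]
[3.41, 2.0, -0.6]
[3.81, 1.49, -0.67]
[4.05, 0.87, -0.71]
C 3
[0.03, -0.66, -0.01]
[-0.13, -1.29, 0.02]
[-0.49, -1.84, 0.09]
[-0.99, -2.26, 0.17]
[-1.59, -2.49, 0.28]
[-2.24, -2.53, 0.39]
[-2.86, -2.36, 0.51]
[-3.41, -2.0, 0.6]
[-3.81, -1.49, 0.67]
[-4.05, -0.87, 0.71]
```

Emit:
apply_moves --increments '[{"dx":2,"dy":0.2,"dz":-0.4,"ax":0,"ay":0,"az":0},{"dx":3.9,"dy":0.45,"dz":-0.7,"ax":0,"ay":0,"az":0},{"dx":3.9,"dy":0.45,"dz":-0.7,"ax":0,"ay":0,"az":0},{"dx":4.3,"dy":0.45,"dz":1.5,"ax":0,"ay":0,"az":0},{"dx":4.7,"dy":0.45,"dz":4,"ax":0,"ay":0,"az":0},{"dx":5.2,"dy":0.45,"dz":6.5,"ax":0,"ay":0,"az":0},{"dx":5.6,"dy":0.45,"dz":9,"ax":0,"ay":0,"az":0},{"dx":6,"dy":0.45,"dz":11,"ax":0,"ay":0,"az":0},{"dx":6,"dy":0.45,"dz":11,"ax":0,"ay":0,"az":0}]'

```text
time_s: 9.3
tool_pos: [0.566, 0.0528, 0.1272]
ee_rot: [[0.975, 0.133, -0.175], [0.131, -0.991, -0.023], [-0.176, -0.001, -0.984]]
contact_force: [-0.2, -1.1, 0.8]
opening: 0.0138
```

```bash
python3 - <<'E'
from h import *
grab('wrist','w6');grab('scene','s6');s=state();print(s['time_s'],s['tool_pos'],s['contact_force'])
E
```

```text
9.4 [0.56708829 0.05307552 0.12889525] [ 0.52400589 -0.10735457 -0.06880106]
```

View pics/w6.png

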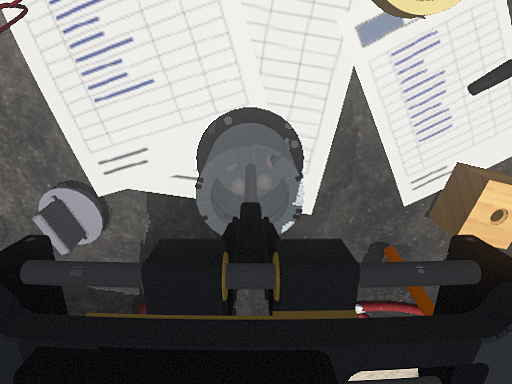

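Emit:
apply_moves --increments '[{"dx":0.75,"dy":-0.64,"dz":-0.13,"ax":0,"ay":0,"az":0},{"dx":1.58,"dy":-1.35,"dz":-0.28,"ax":0,"ay":0,"az":0},{"dx":1.16,"dy":-1.74,"dz":-0.2,"ax":0,"ay":0,"az":0},{"dx":0.64,"dy":-2.0,"dz":-0.11,"ax":0,"ay":0,"az":0},{"dx":0.07,"dy":-2.1,"dz":-0.01,"ax":0,"ay":0,"az":0},{"dx":-0.5,"dy":-2.04,"dz":0.09,"ax":0,"ay":0,"az":0},{"dx":-1.03,"dy":-1.82,"dz":0.18,"ax":0,"ay":0,"az":0},{"dx":-1.49,"dy":-1.46,"dz":0.26,"ax":0,"ay":0,"az":0},{"dx":-1.83,"dy":-0.99,"dz":0.32,"ax":0,"ay":0,"az":0},{"dx":-2.02,"dy":-0.44,"dz":0.36,"ax":0,"ay":0,"az":0}]'

```text
time_s: 10.65
tool_pos: [0.5451, 0.055, 0.128]
ee_rot: [[0.975, 0.134, -0.175], [0.132, -0.991, -0.022], [-0.176, -0.001, -0.984]]
contact_force: [1.3, 1.1, -0.2]
opening: 0.014
```

Emit:
apply_moves --increments '[{"dx":-0.03,"dy":0.66,"dz":0.01,"ax":0,"ay":0,"az":0},{"dx":0.13,"dy":1.29,"dz":-0.02,"ax":0,"ay":0,"az":0},{"dx":0.49,"dy":1.84,"dz":-0.09,"ax":0,"ay":0,"az":0},{"dx":0.99,"dy":2.26,"dz":-0.17,"ax":0,"ay":0,"az":0},{"dx":1.59,"dy":2.49,"dz":-0.28,"ax":0,"ay":0,"az":0},{"dx":2.24,"dy":2.53,"dz":-0.39,"ax":0,"ay":0,"az":0},{"dx":2.86,"dy":2.36,"dz":-0.51,"ax":0,"ay":0,"az":0},{"dx":3.41,"dy":2.0,"dz":-0.6,"ax":0,"ay":0,"az":0},{"dx":3.81,"dy":1.49,"dz":-0.67,"ax":0,"ay":0,"az":0},{"dx":4.05,"dy":0.87,"dz":-0.71,"ax":0,"ay":0,"az":0}]'

```text
time_s: 11.9
tool_pos: [0.5892, 0.0522, 0.1283]
ee_rot: [[0.976, 0.135, -0.17], [0.133, -0.991, -0.023], [-0.171, 0.0, -0.985]]
contact_force: [0.0, 0.8, 0.2]
opening: 0.0132
```

```bash
python3 - <<'E'
from h import *
s=state();print(s['time_s'],s['tool_pos']-np.array([.567,.0532,.1279]),s['contact_force'],s['opening'])
g=grab('scene','s7');f=grab('wrist','w7');cv2.imwrite('pics/w7z.png',cv2.resize(np.clip(f['img'][80:270,150:350,::-1]*1.5,0,255).astype(np.uint8),None,fx=3,fy=3))
E
```

```text
11.9 [ 0.02215926 -0.00096423  0.00043977] [0.01064495 0.77261531 0.23893467] 0.01324085213590353
```

View pics/w7z.png

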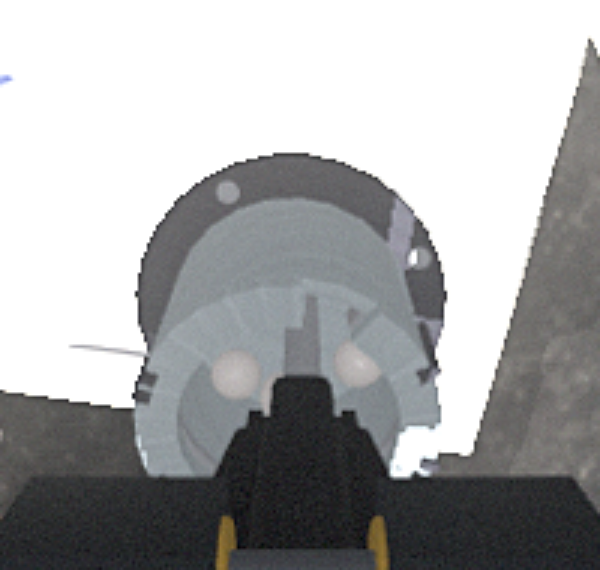

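Emit:
apply_moves --increments '[{"dx":0.03,"dy":-0.66,"dz":-0.01,"ax":0,"ay":0,"az":0},{"dx":-0.13,"dy":-1.29,"dz":0.02,"ax":0,"ay":0,"az":0},{"dx":-0.49,"dy":-1.84,"dz":0.09,"ax":0,"ay":0,"az":0},{"dx":-0.99,"dy":-2.26,"dz":0.17,"ax":0,"ay":0,"az":0},{"dx":-1.59,"dy":-2.49,"dz":0.28,"ax":0,"ay":0,"az":0},{"dx":-2.24,"dy":-2.53,"dz":0.39,"ax":0,"ay":0,"az":0},{"dx":-2.86,"dy":-2.36,"dz":0.51,"ax":0,"ay":0,"az":0},{"dx":-3.41,"dy":-2.0,"dz":0.6,"ax":0,"ay":0,"az":0},{"dx":-3.81,"dy":-1.49,"dz":0.67,"ax":0,"ay":0,"az":0},{"dx":-4.05,"dy":-0.87,"dz":0.71,"ax":0,"ay":0,"az":0}]'

```text
time_s: 13.25
tool_pos: [0.5462, 0.0547, 0.1282]
ee_rot: [[0.976, 0.134, -0.172], [0.132, -0.991, -0.023], [-0.173, -0.001, -0.985]]
contact_force: [4.3, 3.4, -1.0]
opening: 0.0142
```

Emit:
apply_moves --increments '[{"dx":-0.03,"dy":0.66,"dz":0.01,"ax":0,"ay":0,"az":0},{"dx":0.13,"dy":1.29,"dz":-0.02,"ax":0,"ay":0,"az":0},{"dx":0.49,"dy":1.84,"dz":-0.09,"ax":0,"ay":0,"az":0},{"dx":0.99,"dy":2.26,"dz":-0.17,"ax":0,"ay":0,"az":0},{"dx":1.59,"dy":2.49,"dz":-0.28,"ax":0,"ay":0,"az":0},{"dx":2.24,"dy":2.53,"dz":-0.39,"ax":0,"ay":0,"az":0},{"dx":2.86,"dy":2.36,"dz":-0.51,"ax":0,"ay":0,"az":0},{"dx":3.41,"dy":2.0,"dz":-0.6,"ax":0,"ay":0,"az":0},{"dx":3.81,"dy":1.49,"dz":-0.67,"ax":0,"ay":0,"az":0},{"dx":4.05,"dy":0.87,"dz":-0.71,"ax":0,"ay":0,"az":0}]'

```text
time_s: 14.5
tool_pos: [0.589, 0.0523, 0.1283]
ee_rot: [[0.976, 0.135, -0.17], [0.133, -0.991, -0.023], [-0.172, 0.0, -0.985]]
contact_force: [-0.1, 0.6, -1.5]
opening: 0.0144
```

Emit:
apply_moves --increments '[{"dx":0.03,"dy":-0.66,"dz":-0.01,"ax":0,"ay":0,"az":0},{"dx":-0.13,"dy":-1.29,"dz":0.02,"ax":0,"ay":0,"az":0},{"dx":-0.49,"dy":-1.84,"dz":0.09,"ax":0,"ay":0,"az":0},{"dx":-0.99,"dy":-2.26,"dz":0.17,"ax":0,"ay":0,"az":0},{"dx":-1.59,"dy":-2.49,"dz":0.28,"ax":0,"ay":0,"az":0},{"dx":-2.24,"dy":-2.53,"dz":0.39,"ax":0,"ay":0,"az":0},{"dx":-2.86,"dy":-2.36,"dz":0.51,"ax":0,"ay":0,"az":0},{"dx":-3.41,"dy":-2.0,"dz":0.6,"ax":0,"ay":0,"az":0},{"dx":-3.81,"dy":-1.49,"dz":0.67,"ax":0,"ay":0,"az":0},{"dx":-4.05,"dy":-0.87,"dz":0.71,"ax":0,"ay":0,"az":0}]'

```text
time_s: 15.75
tool_pos: [0.5456, 0.0551, 0.1282]
ee_rot: [[0.976, 0.134, -0.173], [0.132, -0.991, -0.022], [-0.174, -0.001, -0.985]]
contact_force: [-0.2, -0.9, -0.9]
opening: 0.014
```

Emit:
apply_moves --increments '[{"dx":-0.03,"dy":0.66,"dz":0.01,"ax":0,"ay":0,"az":0},{"dx":0.13,"dy":1.29,"dz":-0.02,"ax":0,"ay":0,"az":0},{"dx":0.49,"dy":1.84,"dz":-0.09,"ax":0,"ay":0,"az":0},{"dx":0.99,"dy":2.26,"dz":-0.17,"ax":0,"ay":0,"az":0},{"dx":1.59,"dy":2.49,"dz":-0.28,"ax":0,"ay":0,"az":0},{"dx":2.24,"dy":2.53,"dz":-0.39,"ax":0,"ay":0,"az":0},{"dx":2.86,"dy":2.36,"dz":-0.51,"ax":0,"ay":0,"az":0},{"dx":3.41,"dy":2.0,"dz":-0.6,"ax":0,"ay":0,"az":0},{"dx":3.81,"dy":1.49,"dz":-0.67,"ax":0,"ay":0,"az":0},{"dx":4.05,"dy":0.87,"dz":-0.71,"ax":0,"ay":0,"az":0}]'

```text
time_s: 17.0
tool_pos: [0.588, 0.0527, 0.128]
ee_rot: [[0.976, 0.134, -0.173], [0.133, -0.991, -0.023], [-0.174, -0.001, -0.985]]
contact_force: [-4.4, 0.3, -0.4]
opening: 0.0139
```

```bash
python3 - <<'E'
from stir import *
s=state();p=s['tool_pos'];print(s['time_s'],p-np.array([.567,.0532,.1279]),s['contact_force'],s['opening'])
st=np.array([.567+.021*np.cos(np.radians(356)),.0532+.021*np.sin(np.radians(356)),.1279])
show(st,[[.567,.0532,.1279],[.567,.0532,.187],[.567,.0532,.247],[.540,.0532,.247]])
E
```

```text
17.0 [ 0.02097493 -0.00049413  0.0001247 ] [-4.4240726   0.33530765 -0.44919216] 0.013890358782976531
[-2.02, -0.44, 0.36]
[-3.05, -0.44, -5.46]
[-4.09, -0.44, -11.37]
[-6.72, -0.81, -10.91]
```

Emit:
apply_moves --increments '[{"dx":-1,"dy":-0.2,"dz":0.18,"ax":0,"ay":0,"az":0},{"dx":-2,"dy":-0.44,"dz":0.36,"ax":0,"ay":0,"az":0},{"dx":-2.3,"dy":-0.44,"dz":-1.5,"ax":0,"ay":0,"az":0},{"dx":-3,"dy":-0.44,"dz":-5.46,"ax":0,"ay":0,"az":0},{"dx":-3.8,"dy":-0.44,"dz":-9.5,"ax":0,"ay":0,"az":0},{"dx":-4.1,"dy":-0.44,"dz":-11.4,"ax":0,"ay":0,"az":0},{"dx":-6.7,"dy":-0.8,"dz":-10.9,"ax":0,"ay":0,"az":0},{"dx":-8,"dy":-0.9,"dz":-10.7,"ax":0,"ay":0,"az":0},{"dx":-8,"dy":-0.9,"dz":-10.7,"ax":0,"ay":0,"az":0}]'

```text
time_s: 18.12
tool_pos: [0.5268, 0.0527, 0.2478]
ee_rot: [[0.976, 0.134, -0.171], [0.132, -0.991, -0.023], [-0.173, -0.001, -0.985]]
contact_force: [-0.2, 0.5, -0.3]
opening: 0.0138
```

```bash
python3 - <<'E'
from stir import *
f=grab('wrist','w8');g=grab('side','d8');h=grab('scene','s8');s=state();p=s['tool_pos'];print(s['time_s'],p,s['contact_force'])
t=p+[.0027,.0008,-.1139]
for q in(f,g,h): print(proj(q,[t,t+[0,0,.06]]).round(1).tolist())
cv2.imwrite('pics/w8z.png',cv2.resize(np.clip(f['img'][40:290,130:400,::-1]*1.4,0,255).astype(np.uint8),None,fx=2.4,fy=2.4))
E
```

```text
18.275 [0.5278413  0.05273389 0.24732228] [-0.56588109 -0.24545552 -0.8234836 ]
[[250.7, 166.5], [250.8, 192.5]]
[[265.4, 222.4], [265.6, 206.7]]
[[228.6, 214.6], [227.7, 200.6]]
```

View pics/w8z.png

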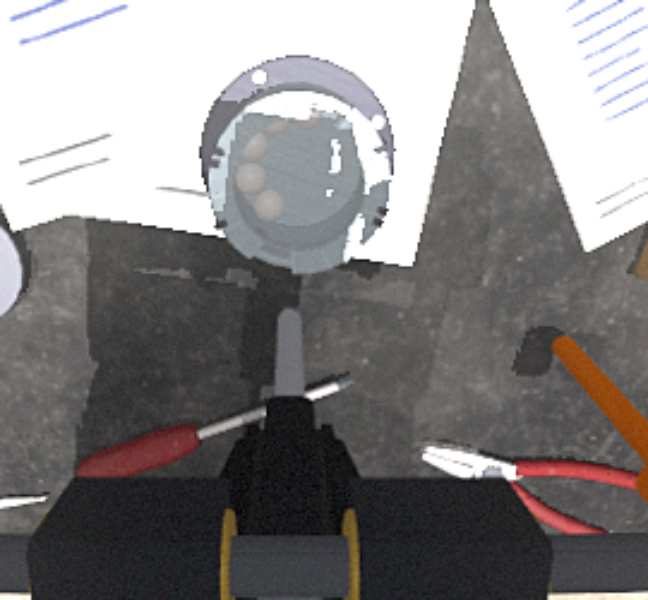

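```bash
python3 - <<'E'
from h import *
g=load('d8');h=load('s8');p=np.array([0,0])
I=cv2.resize(np.clip(g['img'][150:270,200:320,::-1]*1.5,0,255).astype(np.uint8),None,fx=4,fy=4,interpolation=cv2.INTER_CUBIC)
J=cv2.resize(np.clip(h['img'][150:270,170:270,::-1]*1.5,0,255).astype(np.uint8),None,fx=4,fy=4,interpolation=cv2.INTER_CUBIC)
cv2.imwrite('pics/ds8.png',np.hstack([I,J])[:, :800])
E
```

```text
(no output)
```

View pics/ds8.png

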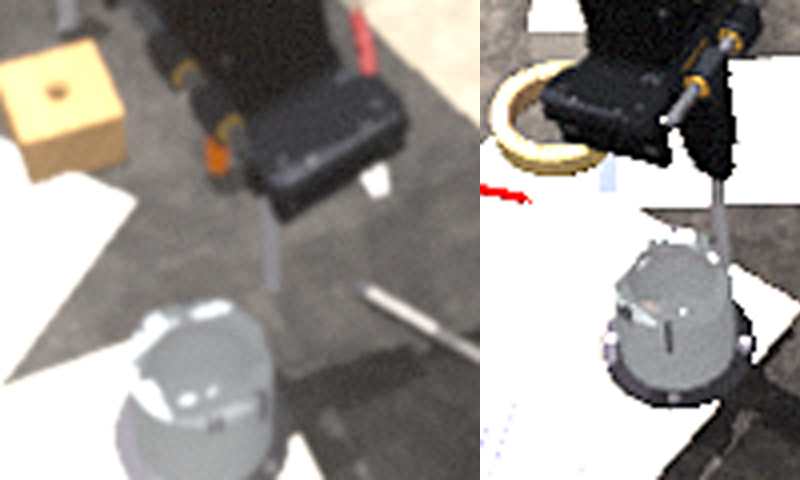

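```bash
python3 - <<'E'
from h import *
p5=np.array([.5262,.0554,.2472]);p8=state()['tool_pos']
for n,pp in(('w5',p5),('w8',p8)):
    f=load(n)
    # shaft mask: greyish lighter between cols 240-262 ; per row edges
    im=cv2.cvtColor(f['img'],cv2.COLOR_RGB2GRAY).astype(float)
    for r in range(160,200,4): 
        row=im[r,232:270]; print(n,r,row.astype(int).tolist())
print(p8)
for n in('d5','d8'):
    im=cv2.cvtColor(load(n)['img'],cv2.COLOR_RGB2GRAY)
    for r in (208,212,216,220,224,228): print(n,r,im[r,255:282].tolist())
E
```

```text
w5 160 [35, 32, 35, 33, 35, 34, 34, 38, 36, 38, 38, 42, 40, 37, 42, 44, 50, 40, 43, 41, 42, 46, 34, 51, 62, 60, 56, 55, 57, 54, 60, 61, 63, 66, 66, 71, 69, 69]
w5 164 [37, 36, 29, 35, 33, 35, 36, 35, 39, 35, 38, 36, 38, 35, 38, 49, 78, 88, 88, 91, 91, 65, 44, 57, 59, 65, 64, 62, 63, 58, 55, 52, 58, 59, 58, 54, 61, 57]
w5 168 [42, 36, 36, 36, 37, 37, 35, 32, 31, 38, 35, 35, 34, 50, 88, 84, 82, 82, 85, 80, 79, 84, 82, 75, 54, 57, 58, 59, 56, 63, 60, 64, 61, 53, 61, 59, 58, 61]
w5 172 [32, 38, 36, 26, 30, 37, 30, 31, 28, 37, 31, 33, 31, 49, 86, 81, 80, 81, 83, 79, 82, 82, 83, 75, 58, 57, 56, 60, 54, 59, 54, 62, 64, 62, 63, 64, 67, 68]
w5 176 [31, 37, 35, 31, 34, 37, 30, 32, 35, 33, 33, 31, 33, 58, 80, 80, 79, 81, 84, 80, 81, 83, 80, 74, 55, 53, 51, 59, 53, 59, 59, 63, 61, 62, 63, 65, 68, 71]
w5 180 [36, 35, 38, 36, 39, 30, 32, 26, 29, 38, 34, 28, 36, 66, 84, 78, 80, 85, 80, 85, 85, 84, 83, 76, 60, 46, 55, 60, 63, 62, 63, 65, 67, 61, 64, 61, 67, 70]
w5 184 [35, 32, 33, 27, 31, 35, 37, 36, 30, 32, 34, 38, 43, 73, 81, 80, 82, 82, 83, 81, 82, 86, 82, 79, 67, 56, 65, 68, 58, 59, 66, 79, 87, 
[... 2840 characters left out ...]
 208 [78, 78, 77, 82, 84, 86, 86, 88, 88, 90, 88, 93, 98, 96, 91, 86, 88, 90, 91, 90, 90, 85, 88, 84, 84, 83, 80]
d8 212 [84, 86, 83, 87, 85, 86, 89, 89, 91, 91, 90, 96, 94, 95, 91, 83, 79, 80, 77, 74, 75, 76, 74, 75, 76, 75, 73]
d8 216 [78, 82, 85, 83, 82, 80, 81, 80, 80, 81, 86, 92, 95, 96, 91, 81, 77, 76, 77, 75, 76, 75, 71, 75, 74, 75, 73]
d8 220 [84, 80, 83, 84, 85, 85, 86, 85, 84, 84, 83, 90, 97, 97, 90, 81, 79, 75, 76, 77, 76, 78, 72, 74, 75, 75, 73]
d8 224 [100, 94, 89, 82, 83, 83, 87, 90, 93, 90, 91, 88, 84, 80, 76, 74, 73, 75, 74, 78, 76, 80, 81, 80, 83, 80, 77]
d8 228 [142, 137, 120, 112, 107, 105, 99, 92, 91, 90, 90, 90, 90, 88, 87, 77, 72, 72, 70, 75, 75, 75, 75, 78, 82, 79, 82]
```

```bash
python3 - <<'E'
from h import *
f=load('w8');g=load('d8');p=state()['tool_pos'];print(p)
a=plane(f,(250.5,172.3),.1334);print('tip by wrist',a, a-p)
print(tri((f,(250.5,172.3)),(g,(268,223))))
b=plane(load('w5'),(250.5,167.6),.1333);print('w5',b,b-[.5262,.0554,.2472])
# apparent tilt: shaft axis world per wrist at r=196 unaffected? target rows
R=state()['ee_rot']
from scipy.spatial.transform import Rotation as Ro
G=p-R[:,2]*.019; print('grasp',G,'tip rel grasp',a-G,'ang x',np.degrees(np.arctan2(a[0]-G[0],G[2]-a[2])),'ang y',np.degrees(np.arctan2(a[1]-G[1],G[2]-a[2])))
E
```

```text
[0.5278413  0.05273389 0.24732228]
tip by wrist [0.52429984 0.05286315 0.1334    ] [-0.00354146  0.00012926 -0.11392228]
(array([0.52269855, 0.05267604, 0.12648886]), [np.float64(0.0010735392281521685), np.float64(0.0010735392281522)])
w5 [0.52890932 0.05630238 0.1333    ] [ 0.00270932  0.00090238 -0.1139    ]
grasp [0.53110315 0.05316577 0.26603522] tip rel grasp [-0.00680331 -0.00030262 -0.13263522] ang x -2.9363219787727424 ang y -0.13072678004900595
```

```bash
python3 - <<'E'
from h import *
R=toolRt(-82,-7.3)
s=state();print(s['time_s'])
for z in(.262,.225):
    G=np.array([.5654,-.2016,z]); print(inc(G+R[:,2]*.019,R), G+R[:,2]*.019)
print('down 1cm in tool',R.T@[0,0,-1])
E
```

```text
18.275
(array([ 0.14, 25.71,  0.39]), array([-0.07,  2.67, -0.28])) [ 0.56300927 -0.201936    0.24315401]
(array([ 0.78, 25.71,  4.03]), array([-0.07,  2.67, -0.28])) [ 0.56300927 -0.201936    0.20615401]
down 1cm in tool [0.12706461 0.         0.99189444]
```

Emit:
apply_moves --increments '[{"dx":0,"dy":3,"dz":0,"ax":0,"ay":1,"az":0},{"dx":0,"dy":8,"dz":0.2,"ax":0,"ay":2,"az":0},{"dx":0.1,"dy":13,"dz":0.3,"ax":0,"ay":2.7,"az":-0.2},{"dx":0.1,"dy":18,"dz":0.4,"ax":0,"ay":2.7,"az":-0.2},{"dx":0.1,"dy":23,"dz":0.4,"ax":0,"ay":2.7,"az":-0.2},{"dx":0.1,"dy":25.7,"dz":0.4,"ax":0,"ay":2.7,"az":-0.2},{"dx":0.4,"dy":25.7,"dz":2,"ax":0,"ay":2.7,"az":-0.2},{"dx":0.8,"dy":25.7,"dz":4,"ax":0,"ay":2.7,"az":-0.2},{"dx":0.8,"dy":25.7,"dz":4,"ax":0,"ay":2.7,"az":-0.2},{"dx":0.8,"dy":25.7,"dz":4,"ax":0,"ay":2.7,"az":-0.2}]'

```text
time_s: 19.52
tool_pos: [0.563, -0.2008, 0.2068]
ee_rot: [[0.982, 0.139, -0.126], [0.138, -0.99, -0.017], [-0.127, -0.001, -0.992]]
contact_force: [-0.4, -0.3, -0.2]
opening: 0.0143
```

```bash
python3 - <<'E'
from h import *
f=grab('wrist','w9');g=grab('side','d9');s=state();print(s['time_s'],s['tool_pos'],s['contact_force'])
R=s['ee_rot'];G=s['tool_pos']-R[:,2]*.019; print(G, 'pred tip',G+[-.0006,-.0003,-.1326], proj(f,[G+[-.0006,-.0003,-.1326],[.5648,-.2019,.05]]).round(1))
R2=toolRt(-82,-7.3);G2=np.array([.5654,-.2016,.1420]);print('final',inc(G2+R2[:,2]*.019,R2))
cv2.imwrite('pics/w9z.png',cv2.resize(np.clip(f['img'][60:250,150:400,::-1]*1.5,0,255).astype(np.uint8),None,fx=3,fy=3))
cv2.imwrite('pics/d9z.png',cv2.resize(np.clip(g['img'][110:220,160:280,::-1]*1.4,0,255).astype(np.uint8),None,fx=5,fy=5))
E
```

```text
19.625 [ 0.56303378 -0.20125893  0.20722543] [-0.1828256   0.3453525  -0.15955659]
[ 0.56540765 -0.20093749  0.22607381] pred tip [ 0.56480765 -0.20123749  0.09347381] [[251.6 173.6]
 [252.  161.2]]
final (array([1.05, 0.07, 8.34]), array([-0.04, -0.06, -0.04]))
```

View pics/w9z.png

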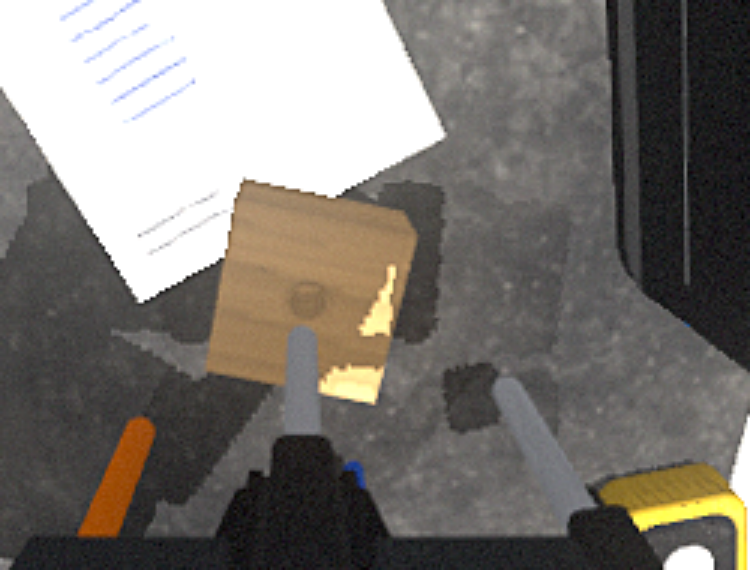

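View pics/d9z.png

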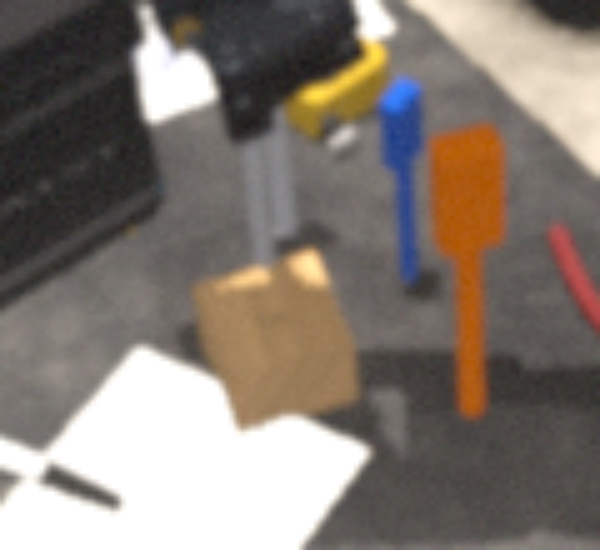

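Emit:
apply_moves --increments '[{"dx":0.35,"dy":0.1,"dz":1.8,"ax":0,"ay":0,"az":0},{"dx":0.6,"dy":0.1,"dz":3.5,"ax":0,"ay":0,"az":0},{"dx":0.75,"dy":0.1,"dz":4.8,"ax":0,"ay":0,"az":0},{"dx":0.9,"dy":0.1,"dz":6,"ax":0,"ay":0,"az":0},{"dx":0.9,"dy":0.1,"dz":6,"ax":0,"ay":0,"az":0}]'

```text
time_s: 20.25
tool_pos: [0.5638, -0.2023, 0.1447]
ee_rot: [[0.982, 0.138, -0.128], [0.137, -0.99, -0.016], [-0.129, -0.002, -0.992]]
contact_force: [-0.4, -0.4, -0.7]
opening: 0.0138
```

Emit:
apply_moves --increments '[{"dx":0.15,"dy":0,"dz":1.2,"ax":0,"ay":0,"az":0},{"dx":0.28,"dy":0,"dz":2.2,"ax":0,"ay":0,"az":0},{"dx":0.28,"dy":0,"dz":2.2,"ax":0,"ay":0,"az":0}]'

```text
time_s: 20.62
tool_pos: [0.564, -0.2023, 0.1229]
ee_rot: [[0.982, 0.138, -0.127], [0.137, -0.99, -0.016], [-0.128, -0.002, -0.992]]
contact_force: [0.1, 0.8, -0.5]
opening: 0.0136
```

```bash
python3 - <<'E'
from h import *
f=grab('wrist','w10');g=grab('side','d10');s=state();print(s['time_s'],s['tool_pos'],s['contact_force'])
cv2.imwrite('pics/w10z.png',cv2.resize(np.clip(f['img'][60:250,150:400,::-1]*1.5,0,255).astype(np.uint8),None,fx=3,fy=3))
E
```

```text
20.725 [ 0.56417854 -0.20242303  0.1236365 ] [-0.74828711 -0.66848352 -0.51953224]
```

View pics/w10z.png

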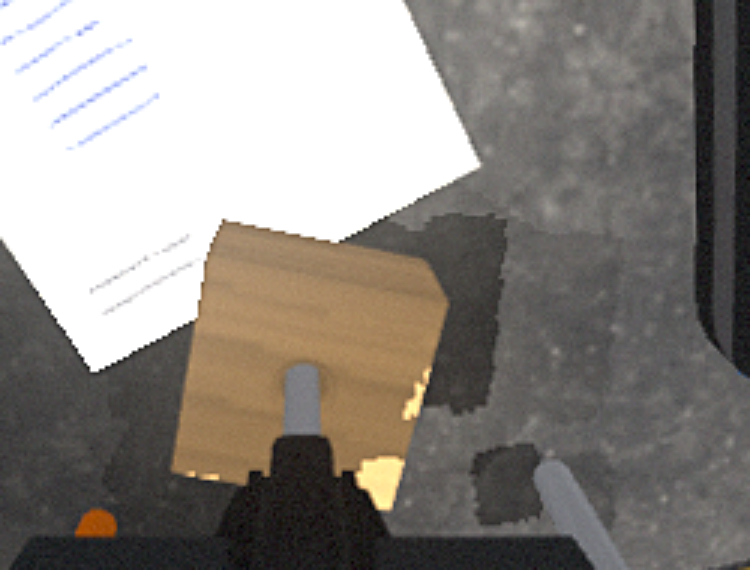

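Emit:
apply_moves --increments '[{"dx":0,"dy":0,"dz":0,"ax":0,"ay":0,"az":0},{"dx":0,"dy":0,"dz":0,"ax":0,"ay":0,"az":0},{"dx":0,"dy":0,"dz":0,"ax":0,"ay":0,"az":0},{"dx":0,"dy":0,"dz":0,"ax":0,"ay":0,"az":0},{"dx":0,"dy":0,"dz":0,"ax":0,"ay":0,"az":0},{"dx":-0.3,"dy":0,"dz":-2,"ax":0,"ay":0,"az":0},{"dx":-0.6,"dy":0,"dz":-4.5,"ax":0,"ay":0,"az":0},{"dx":-1.1,"dy":0,"dz":-8.5,"ax":0,"ay":0,"az":0},{"dx":-1.6,"dy":0,"dz":-13,"ax":0,"ay":0,"az":0},{"dx":-1.6,"dy":0,"dz":-13,"ax":0,"ay":0,"az":0}]' --claw 0

```text
time_s: 21.98
tool_pos: [0.5658, -0.2029, 0.258]
ee_rot: [[0.983, 0.138, -0.12], [0.137, -0.99, -0.019], [-0.122, 0.002, -0.993]]
contact_force: [0.1, 0.4, -0.2]
opening: 0.0476
```

```bash
python3 - <<'E'
from h import *
f=grab('wrist','w11');g=grab('side','d11');s=state();print(s['time_s'],s['tool_pos'],s['contact_force'],s['opening'],s['joint_pos'].round(2))
I=cv2.resize(np.clip(g['img'][110:220,160:280,::-1]*1.4,0,255).astype(np.uint8),None,fx=3,fy=3)
J=cv2.resize(np.clip(f['img'][60:260,130:380,::-1]*1.5,0,255).astype(np.uint8),None,fx=1.65,fy=1.65)
cv2.imwrite('pics/c11.png',np.hstack([I,J[:330]]))
E
```

```text
22.075 [ 0.5645348  -0.2023807   0.25439868] [-0.62313443 -0.39918136  0.62711179] 0.04765168965306459 [-0.42  0.47  1.5  -0.07  1.29  1.03]
```

View pics/c11.png

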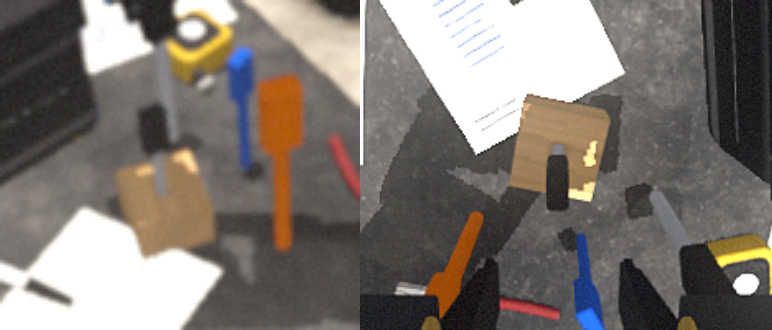

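```bash
python3 - <<'E'
from h import *
f=load('w5'); P=lambda x,y:(75+(x+.5)/6-.5,110+(y+.5)/6-.5)
c=[plane(f,P(*q),.057)[:2] for q in((140,185),(205,145),(320,328),(252,380))]
print([x.round(4) for x in c],np.mean(c,0))
e=(c[3]+c[2]-c[0]-c[1])/2;print('len',np.linalg.norm(e),'yaw',np.degrees(np.arctan2(e[1],e[0])),'wid',np.linalg.norm(c[0]-c[1]),np.linalg.norm(c[3]-c[2]))
for e in(c[3]-c[0],c[2]-c[1]): print(np.degrees(np.arctan2(e[1],e[0])))
ring=[(95,200),(135,110),(205,90),(300,125),(360,170),(395,250),(390,300),(340,365)]
pts=np.array([plane(f,P(*q),.021)[:2] for q in ring]);M=np.c_[2*pts,np.ones(len(pts))];sol=np.linalg.lstsq(M,(pts**2).sum(1),rcond=None)[0];cc=sol[:2];print('flange',cc,np.sqrt(sol[2]+cc@cc))
# scene/side triangulation of bar-top centre
s=load('scene0');d=load('side0')
for n,g,(y0,y1,x0,x1) in(('a',s,(280,320,180,225)),('b',d,(285,335,295,345))):
    cv2.imwrite('pics/lid%s.png'%n,cv2.resize(np.clip(g['img'][y0:y1,x0:x1,::-1]*1.5,0,255).astype(np.uint8),None,fx=10,fy=10,interpolation=cv2.INTER_CUBIC))
E
```

```text
[array([0.5103, 0.2493]), array([0.5208, 0.2346]), array([0.4828, 0.2117]), array([0.4683, 0.2276])] [0.49553587 0.23078568]
len 0.04579439613395244 yaw -150.82013592912747 wid 0.018107982280099424 0.02152895875488899
-152.61950045234758
-148.90333934507706
flange [0.48625861 0.24448323] 0.036200139411081904
```

View pics/lida.png

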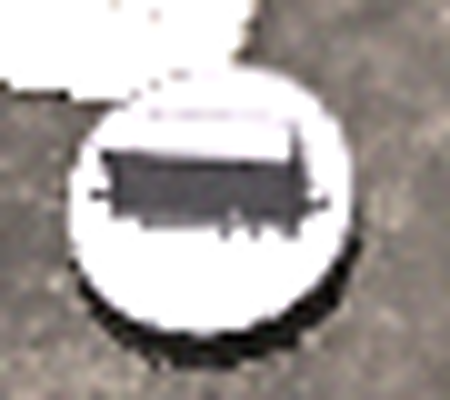

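View pics/lidb.png

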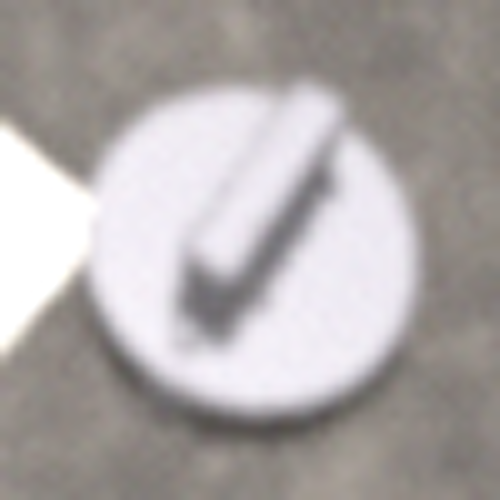

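```bash
python3 - <<'E'
from h import *
from scipy.spatial.transform import Rotation as Ro
s=state();R0=s['ee_rot'];p=s['tool_pos'];print(p)
T=np.array([.53,.27,.22]);Rt=toolR(120)
print(inc(T,Rt)); 
# want long way round: az decreasing yaw+? yaw -82 -> 120 by going down (-158 deg): az +158
w=Ro.from_matrix(R0.T@Rt).as_rotvec();a=np.linalg.norm(w);print(np.degrees(a), np.degrees(w))
E
```

```text
[ 0.5645348  -0.2023807   0.25439868]
(array([  3.5 , -47.26,   3.07]), array([ 10.03,   2.05, 157.63]))
157.96699166357814 [ 10.03462155   2.04704035 157.63466133]
```

```bash
python3 - <<'E'
from h import *
s=state();print(s['time_s']);T=np.array([.545,.05,.25])
print(inc(T,toolR(20)))
print(toolR(20).T@(np.array([.53,.27,.22])-T)*100)
E
```

```text
22.075
(array([  1.59, -25.27,   0.27]), array([  -6.54,    5.2 , -101.92]))
[21.18626787  6.11490422  3.        ]
```

Emit:
apply_moves --increments '[{"dx":0,"dy":0,"dz":-1,"ax":-0.7,"ay":0.5,"az":-10},{"dx":0.2,"dy":-3,"dz":-1,"ax":-1.3,"ay":1,"az":-20},{"dx":0.5,"dy":-7,"dz":-1,"ax":-2,"ay":1.5,"az":-30},{"dx":0.7,"dy":-11,"dz":-1,"ax":-2.6,"ay":2.1,"az":-41},{"dx":1,"dy":-15,"dz":-1,"ax":-3.3,"ay":2.6,"az":-51},{"dx":1.2,"dy":-19,"dz":-1,"ax":-4,"ay":3.1,"az":-61},{"dx":1.4,"dy":-22,"dz":-1,"ax":-4.6,"ay":3.6,"az":-71},{"dx":1.6,"dy":-25,"dz":-0.5,"ax":-5.2,"ay":4.2,"az":-82},{"dx":1.6,"dy":-25.3,"dz":0,"ax":-5.9,"ay":4.7,"az":-92},{"dx":1.6,"dy":-25.3,"dz":0.3,"ax":-6.5,"ay":5.2,"az":-102}]'

```text
time_s: 23.32
tool_pos: [0.5445, 0.0509, 0.2481]
ee_rot: [[-0.35, 0.937, -0.003], [0.937, 0.35, 0.001], [0.002, -0.003, -1.0]]
contact_force: [0.5, -0.4, -0.6]
opening: 0.0477
```

Emit:
apply_moves --increments '[{"dx":3,"dy":1,"dz":0.3,"ax":0,"ay":0,"az":-10},{"dx":7,"dy":2,"dz":0.6,"ax":0,"ay":0,"az":-20},{"dx":11,"dy":3,"dz":1,"ax":0,"ay":0,"az":-30},{"dx":15,"dy":4,"dz":1.5,"ax":0,"ay":0,"az":-40},{"dx":18,"dy":5,"dz":2,"ax":0,"ay":0,"az":-50},{"dx":21.2,"dy":6.1,"dz":3,"ax":0,"ay":0,"az":-60},{"dx":21.2,"dy":6.1,"dz":3,"ax":0,"ay":0,"az":-70},{"dx":21.2,"dy":6.1,"dz":3,"ax":0,"ay":0,"az":-80},{"dx":21.2,"dy":6.1,"dz":3,"ax":0,"ay":0,"az":-90},{"dx":21.2,"dy":6.1,"dz":3,"ax":0,"ay":0,"az":-100}]'

```text
time_s: 24.58
tool_pos: [0.5292, 0.2701, 0.2183]
ee_rot: [[-0.862, -0.506, -0.003], [-0.506, 0.862, -0.001], [0.003, 0.001, -1.0]]
contact_force: [-0.2, 0.6, 0.4]
opening: 0.0478
```

```bash
python3 - <<'E'
from h import *
f=grab('wrist','w12');s=state();print(s['time_s'],s['tool_pos'],yaw(s['ee_rot']),s['joint_pos'].round(2),s['ee_rot'].round(3))
E
```

```text
24.625 [0.52919361 0.27005579 0.21837206] 120.88679799938029 [ 0.36  0.44  1.63  0.    1.07 -1.75] [[-0.858 -0.513 -0.003]
 [-0.513  0.858 -0.001]
 [ 0.003  0.001 -1.   ]]
```

View pics/w12.png

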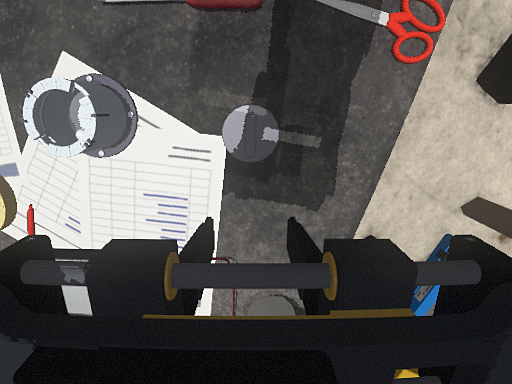

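```bash
python3 - <<'E'
from h import *
f=load('w12')
I=lambda y0,y1,x0,x1,k,g:cv2.resize(np.clip(f['img'][y0:y1,x0:x1,::-1]*g,0,255).astype(np.uint8),None,fx=k,fy=k,interpolation=cv2.INTER_CUBIC)
cv2.imwrite('pics/w12l.png',I(95,170,210,290,8,1.6))
cv2.imwrite('pics/w12p.png',I(60,170,15,145,6,1.0))
E
```

```text
(no output)
```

View pics/w12l.png

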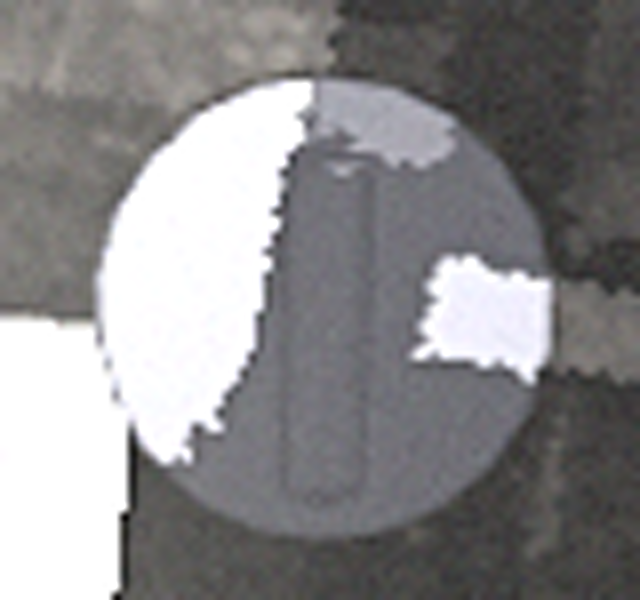

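View pics/w12p.png

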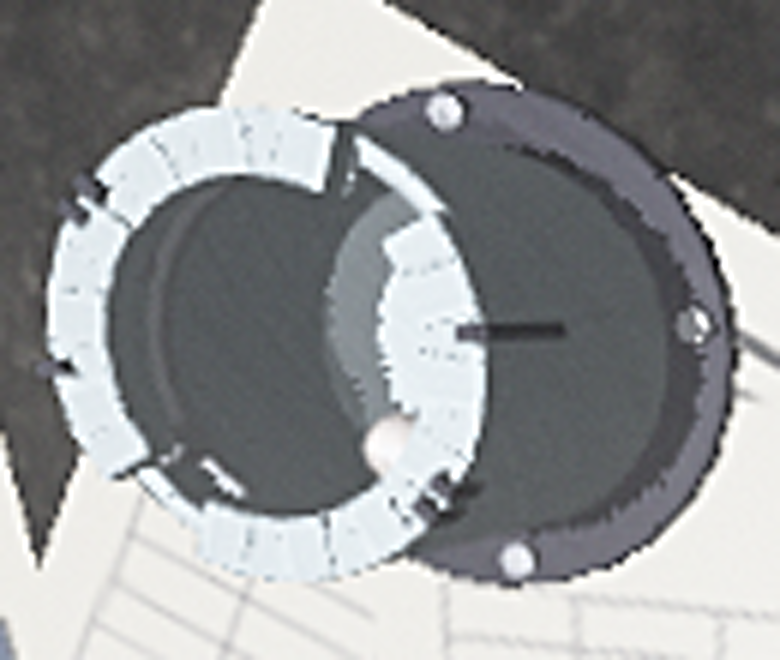

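```bash
python3 - <<'E'
from h import *
f=load('w12')
L=lambda x,y:(210+(x+.5)/8-.5,95+(y+.5)/8-.5); P=lambda x,y:(15+(x+.5)/6-.5,60+(y+.5)/6-.5)
def circ(pts): 
    M=np.c_[2*pts,np.ones(len(pts))];sol=np.linalg.lstsq(M,(pts**2).sum(1),rcond=None)[0];c=sol[:2];return c,np.sqrt(sol[2]+c@c),(np.linalg.norm(pts-c,axis=1)-np.sqrt(sol[2]+c@c)).round(4)
print('flange',circ(np.array([plane(f,L(*q),.021)[:2] for q in((97,300),(135,180),(220,100),(320,78),(450,125),(550,290),(530,400),(440,500),(320,540),(200,490))])))
c=[plane(f,L(*q),.057)[:2] for q in((293,160),(375,160),(366,498),(285,498))]
print('bar',[x.round(4) for x in c],np.mean(c,0)); e=(c[2]+c[3]-c[0]-c[1])/2;print(np.linalg.norm(e),np.degrees(np.arctan2(e[1],e[0])),np.linalg.norm(c[1]-c[0]))
rim=circ(np.array([plane(f,P(*q),.086)[:2] for q in((48,310),(100,180),(160,125),(240,105),(330,122),(488,340),(475,430),(290,582),(210,560),(130,480),(450,215))]));print('rim',rim)
inner=circ(np.array([plane(f,P(*q),.086)[:2] for q in((108,300),(135,225),(230,178),(325,190),(120,390),(148,455))]));print('inner',inner)
foot=circ(np.array([plane(f,P(*q),.007)[:2] for q in((480,80),(590,105),(690,200),(735,330),(700,460),(620,560),(540,583))]));print('foot',foot)
c0=rim[0]
for n,q in [('ribA',(470,332)),('ribB',(55,368)),('twA1',(90,185)),('twA2',(72,212)),('twB1',(432,490)),('twB2',(455,492)),('gapA1',(328,155)),('gapA2',(390,235)),('gapB1',(148,462)),('gapB2',(203,522)),('gapA2o',(445,215)),('gapA1o',(335,125)),('gapB1o',(120,478)),('gapB2o',(197,550))]:
    X=plane(f,P(*q),.086)[:2]-c0;print(n,np.linalg.norm(X).round(4),np.degrees(np.arctan2(X[1],X[0])).round(1))
E
```

```text
flange (array([0.48569232, 0.24527487]), np.float64(0.03603347784787322), array([ 0.0001,  0.0001,  0.0005,  0.0001, -0.0009,  0.0003,  0.0002,
       -0.0003,  0.0009, -0.0011]))
bar [array([0.4674, 0.2296]), array([0.4615, 0.2396]), array([0.5037, 0.2632]), array([0.5097, 0.2529])] [0.48556312 0.24630392]
0.04832356517316228 29.037733840254916 0.011635436524352515
rim (array([0.56879917, 0.05682236]), np.float64(0.04151794532194958), array([ 0.0016, -0.0005, -0.0001, -0.0003, -0.0002, -0.0001, -0.0014,
        0.0011,  0.0008, -0.0024,  0.0013]))
inner (array([0.57021891, 0.05709767]), np.float64(0.03127503038950052), array([ 0.0001,  0.0007, -0.0007,  0.0003, -0.0008,  0.0004]))
foot (array([0.56854336, 0.05623161]), np.float64(0.055145592550493595), array([-0.0008,  0.0006,  0.0006,  0.0006, -0.0021,  0.0006,  0.0005]))
ribA 0.0383 122.6
ribB 0.0429 -56.1
twA1 0.0419 -103.4
twA2 0.0424 -95.0
twB1 0.0379 76.8
twB2 0.0414 80.5
gapA1 0.0359 -175.9
gapA2 0.0315 156.1
gapB1 0.0338 -23.1
gapB2 0.0361 0.3
gapA2o 0.0421 151.1
gapA1o 0.0412 -175.2
gapB1o 0.0404 -25.2
gapB2o 0.0416 1.3
```

```bash
python3 - <<'E'
from h import *
s=state();print(s['time_s'],s['tool_pos'],yaw(s['ee_rot']))
for z in(.1,.0265): print(inc([.4856,.2456,z],toolR(119)))
E
```

```text
24.625 [0.52919361 0.27005579 0.21837206] 120.88679799938029
(array([ 4.96,  0.13, 11.85]), array([ 0.06, -0.17,  1.89]))
(array([ 4.94,  0.12, 19.2 ]), array([ 0.06, -0.17,  1.89]))
```

Emit:
apply_moves --increments '[{"dx":2.5,"dy":0.1,"dz":4,"ax":0,"ay":0,"az":1.5},{"dx":5,"dy":0.1,"dz":8,"ax":0,"ay":0,"az":1.5},{"dx":5,"dy":0.1,"dz":12,"ax":0,"ay":0,"az":1.5},{"dx":5,"dy":0.1,"dz":12,"ax":0,"ay":0,"az":1.5},{"dx":5,"dy":0.1,"dz":12,"ax":0,"ay":0,"az":1.5}]'

```text
time_s: 25.25
tool_pos: [0.4864, 0.2464, 0.1007]
ee_rot: [[-0.879, -0.477, -0.0], [-0.477, 0.879, 0.001], [0.0, 0.001, -1.0]]
contact_force: [0.0, -0.4, 0.2]
opening: 0.0474
```

```bash
python3 - <<'E'
from h import *
f=grab('wrist','w13');s=state();print(s['time_s'],s['tool_pos'],yaw(s['ee_rot']))
print(inc([.4856,.2456,.0265],toolR(119)))
E
```

```text
25.3 [0.48657906 0.24647137 0.10113573] 118.53103531344664
(array([ 0.14, -0.03,  7.46]), array([ 0.03,  0.07, -0.47]))
```

View pics/w13.png

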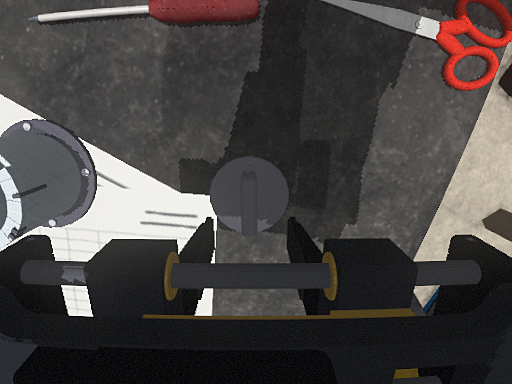

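```bash
python3 - <<'E'
from h import *
a=load('w12');b=load('w13');d=load('side0')
cv2.imwrite('pics/w13l.png',cv2.resize(np.clip(b['img'][145:245,200:300,::-1]*2.2,0,255).astype(np.uint8),None,fx=6,fy=6,interpolation=cv2.INTER_CUBIC))
print(tri((a,(210+325/8,95+309/8)),(b,(249.3,194.5))))
# bar-top near end (image bottom) in side0: lidb (320,95)->(327,294.5) ; other end (215,260)->(316.5,311)
L=lambda x,y:(210+(x+.5)/8-.5,95+(y+.5)/8-.5)
for q in((334,160),(325,498)):
  for e in((327,294.5),(316.5,311)): print(q,e,tri((a,L(*q)),(d,e)))
E
```

```text
(array([0.48587577, 0.24624573, 0.0132549 ]), [np.float64(0.00012095900816703795), np.float64(0.00012095900816712825)])
(334, 160) (327, 294.5) (array([0.46495356, 0.23410097, 0.05639669]), [np.float64(0.0007018796871203847), np.float64(0.0007018796871204349)])
(334, 160) (316.5, 311) (array([ 0.47031789,  0.23004955, -0.04005633]), [np.float64(0.007679301776705554), np.float64(0.007679301776705362)])
(325, 498) (327, 294.5) (array([0.49381842, 0.25614238, 0.12981621]), [np.float64(0.005119006015518827), np.float64(0.005119006015518797)])
(325, 498) (316.5, 311) (array([0.50603148, 0.2580188 , 0.06017456]), [np.float64(0.0004077353473076898), np.float64(0.0004077353473077494)])
```

View pics/w13l.png

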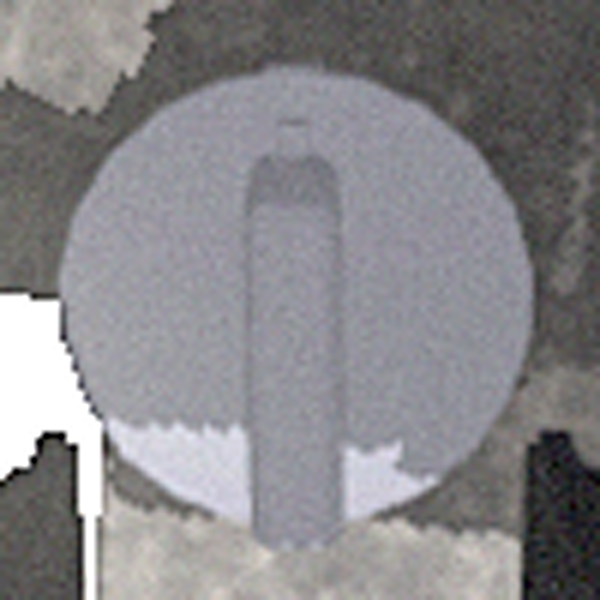

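Emit:
apply_moves --increments '[{"dx":0,"dy":0,"dz":2.5,"ax":0,"ay":0,"az":-0.3},{"dx":0,"dy":0,"dz":5,"ax":0,"ay":0,"az":-0.3},{"dx":0,"dy":0,"dz":7,"ax":0,"ay":0,"az":-0.3},{"dx":0.1,"dy":0,"dz":7.4,"ax":0,"ay":0,"az":-0.3},{"dx":0.1,"dy":0,"dz":7.4,"ax":0,"ay":0,"az":-0.3}]'

```text
time_s: 25.92
tool_pos: [0.4854, 0.2459, 0.027]
ee_rot: [[-0.876, -0.483, 0.0], [-0.483, 0.876, 0.001], [-0.001, 0.001, -1.0]]
contact_force: [-0.1, -0.6, -0.1]
opening: 0.0473
```

Emit:
apply_moves --increments '[{"dx":0,"dy":0,"dz":0,"ax":0,"ay":0,"az":0},{"dx":0,"dy":0,"dz":0,"ax":0,"ay":0,"az":0},{"dx":0,"dy":0,"dz":0,"ax":0,"ay":0,"az":0},{"dx":0,"dy":0,"dz":0,"ax":0,"ay":0,"az":0},{"dx":0,"dy":0,"dz":0,"ax":0,"ay":0,"az":0},{"dx":0,"dy":0,"dz":0,"ax":0,"ay":0,"az":0}]' --claw -1 --force 45

```text
time_s: 26.68
tool_pos: [0.4851, 0.2457, 0.0262]
ee_rot: [[-0.876, -0.483, -0.0], [-0.483, 0.876, 0.001], [0.0, 0.001, -1.0]]
contact_force: [-0.9, -0.4, 3.1]
opening: 0.0125
```

```bash
python3 - <<'E'
from h import *
print(inc([.642,.040,.17],toolR(78.5)))
E
```

```text
(array([ -3.81, -25.59, -14.4 ]), array([ 3.000e-02, -2.000e-02,  4.037e+01]))
```

Emit:
apply_moves --increments '[{"dx":0,"dy":0,"dz":-1.5,"ax":0,"ay":0,"az":0},{"dx":0,"dy":0,"dz":-4.5,"ax":0,"ay":0,"az":0},{"dx":0,"dy":0,"dz":-9,"ax":0,"ay":0,"az":4},{"dx":0,"dy":-1,"dz":-13,"ax":0,"ay":0,"az":11},{"dx":-0.5,"dy":-5,"dz":-14.4,"ax":0,"ay":0,"az":19},{"dx":-1.3,"dy":-10,"dz":-14.4,"ax":0,"ay":0,"az":27},{"dx":-2.2,"dy":-15,"dz":-14.4,"ax":0,"ay":0,"az":35},{"dx":-3,"dy":-20.5,"dz":-14.4,"ax":0,"ay":0,"az":40.4},{"dx":-3.8,"dy":-25.6,"dz":-14.4,"ax":0,"ay":0,"az":40.4},{"dx":-3.8,"dy":-25.6,"dz":-14.4,"ax":0,"ay":0,"az":40.4}]'

```text
time_s: 27.92
tool_pos: [0.6433, 0.0369, 0.1701]
ee_rot: [[-0.979, 0.203, -0.0], [0.203, 0.979, 0.0], [0.0, 0.0, -1.0]]
contact_force: [-0.3, 0.5, -0.8]
opening: 0.0129
```

Emit:
apply_moves --increments '[{"dx":0,"dy":0,"dz":0,"ax":0,"ay":0,"az":0}]'

```text
time_s: 28.05
tool_pos: [0.6414, 0.04, 0.1701]
ee_rot: [[-0.98, 0.2, -0.001], [0.2, 0.98, 0.001], [0.001, 0.0, -1.0]]
contact_force: [-0.2, 0.2, -2.2]
opening: 0.0126
```

```bash
python3 - <<'E'
from h import *
f=grab('wrist','w14');grab('scene','s14');grab('side','d14');s=state();print(s['time_s'],s['tool_pos'],yaw(s['ee_rot']),s['contact_force'],s['opening'])
cv2.imwrite('pics/w14p.png',cv2.resize(np.clip(f['img'][60:270,150:350,::-1]*1.1,0,255).astype(np.uint8),None,fx=2.8,fy=2.8,interpolation=cv2.INTER_CUBIC))
E
```

```text
28.2 [0.64135951 0.04092208 0.17027136] 78.54958925661425 [ 0.13636786  0.6521966  -1.568803  ] 0.012700591126408235
```

View pics/w14.png

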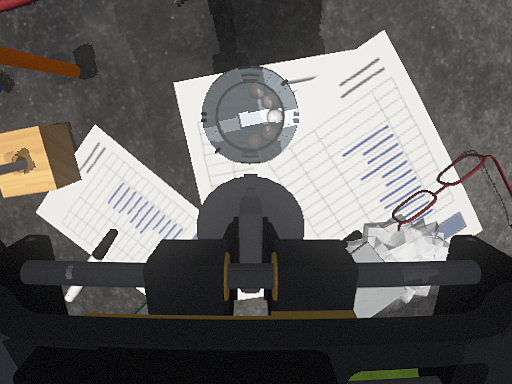

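View pics/w14p.png

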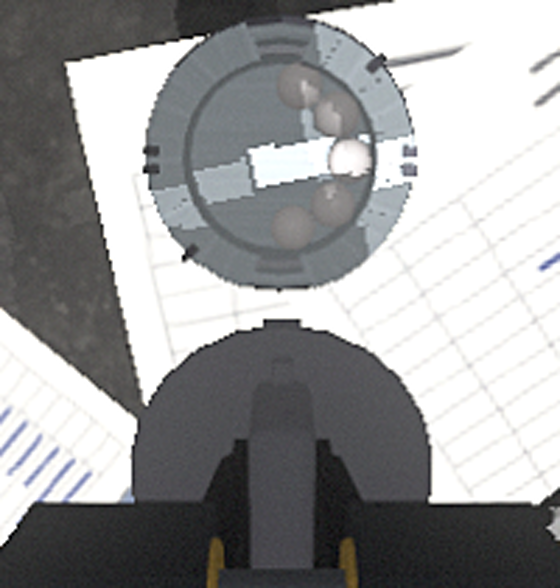

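```bash
python3 - <<'E'
from h import *
f=load('w14')
cv2.imwrite('pics/w14q.png',cv2.resize(np.clip(f['img'][60:185,190:310,::-1]*1.2,0,255).astype(np.uint8),None,fx=6,fy=6,interpolation=cv2.INTER_CUBIC)[:600] if 0 else cv2.resize(np.clip(f['img'][62:172,190:310,::-1]*1.2,0,255).astype(np.uint8),None,fx=5.4,fy=5.4,interpolation=cv2.INTER_CUBIC))
E
```

```text
(no output)
```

View pics/w14q.png

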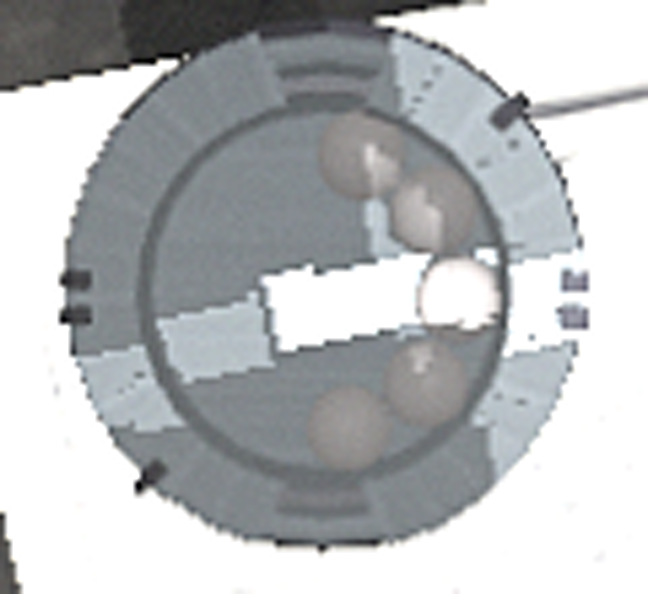

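```bash
python3 - <<'E'
from h import *
f=load('w14');k=5.4
P=lambda x,y:(190+(x+.5)/k-.5,62+(y+.5)/k-.5)
W=lambda q,z=.086:plane(f,P(*q),z)[:2]
def circ(pts): 
    M=np.c_[2*pts,np.ones(len(pts))];sol=np.linalg.lstsq(M,(pts**2).sum(1),rcond=None)[0];c=sol[:2];return c,np.sqrt(sol[2]+c@c),(np.linalg.norm(pts-c,axis=1)-np.sqrt(sol[2]+c@c)).round(4)
o=circ(np.array([W(q) for q in((68,290),(95,190),(160,98),(250,42),(400,40),(555,180),(582,290),(560,390),(490,480),(400,538),(260,540),(185,500),(100,415))]));print('outer',o)
i=circ(np.array([W(q) for q in((143,300),(180,180),(280,112),(400,115),(480,185),(507,290),(480,400),(400,468),(260,465),(190,420))]));print('inner',i)
tw=[np.mean([W((75,280)),W((75,316))],0),np.mean([W((575,280)),W((575,317))],0)];rb=[W((510,110)),W((152,475))];gp=[W((328,60)),W((323,500))]
for n,a in(('tw',tw),('rib',rb),('gap',gp)):
    e=a[0]-a[1];print(n,'mid',np.mean(a,0).round(4),'ang',np.degrees(np.arctan2(e[1],e[0])).round(2),np.linalg.norm(e).round(4))
print(state()['tool_pos'])
# lid lug tip in this picture at zoom2.8 (283,322): z = lug top ~ .170-.0262+.006
u=(150+283/2.8,60+322/2.8);X=plane(f,u,.150);p=state()['tool_pos'];e=X-p;print('lug',X,np.linalg.norm(e[:2]),np.degrees(np.arctan2(e[1],e[0])))
L=circ(np.array([plane(f,(150+x/2.8,60+y/2.8),.1649)[:2] for x,y in((132,460),(145,405),(185,355),(235,332),(330,332),(380,358),(415,400),(430,450))]));print('flange',L,p[:2])
E
```

```text
outer (array([0.57035013, 0.05517598]), np.float64(0.040876833338279385), array([ 0.0007, -0.0005, -0.0006, -0.    ,  0.0002, -0.    ,  0.0005,
        0.0002, -0.0008,  0.0002,  0.0001, -0.0006,  0.0007]))
inner (array([0.57023246, 0.05548119]), np.float64(0.029720160286253156), array([ 0.0001, -0.0001, -0.0003,  0.0005,  0.0001, -0.0007,  0.0002,
        0.0004, -0.0004,  0.0002]))
tw mid [0.5702 0.0551] ang -101.54 0.0808
rib mid [0.5701 0.0553] ang 123.39 0.0816
gap mid [0.5685 0.0555] ang 167.83 0.0691
[0.64135951 0.04092208 0.17027136]
lug [0.60763489 0.04850699 0.15      ] 0.03456704639197022 167.32467950174942
flange (array([0.63968912, 0.04155221]), np.float64(0.03559229784540581), array([-0.0001,  0.    ,  0.0003, -0.0003, -0.0001,  0.0001,  0.0001,
       -0.    ])) [0.64135951 0.04092208]
```

```bash
python3 - <<'E'
from h import *
print(inc([.5695,.0553,.120],toolR(78.3)))
E
```

```text
(array([ 7.32, -0.02,  5.03]), array([ 0.02, -0.04,  0.25]))
```

Emit:
apply_moves --increments '[{"dx":2.5,"dy":0,"dz":0,"ax":0,"ay":0,"az":0.2},{"dx":5,"dy":0,"dz":0,"ax":0,"ay":0,"az":0.2},{"dx":7.3,"dy":0,"dz":1,"ax":0,"ay":0,"az":0.2},{"dx":7.3,"dy":0,"dz":3,"ax":0,"ay":0,"az":0.2},{"dx":7.3,"dy":0,"dz":5,"ax":0,"ay":0,"az":0.2},{"dx":7.3,"dy":0,"dz":5,"ax":0,"ay":0,"az":0.2},{"dx":7.3,"dy":0,"dz":5,"ax":0,"ay":0,"az":0.2}]'

```text
time_s: 29.08
tool_pos: [0.5706, 0.0549, 0.1207]
ee_rot: [[-0.979, 0.203, 0.0], [0.203, 0.979, 0.0], [-0.0, 0.0, -1.0]]
contact_force: [-0.0, 0.5, -0.4]
opening: 0.0125
```

```bash
python3 - <<'E'
from h import *
f=grab('wrist','w15');g=grab('scene','s15');d=grab('side','d15');s=state();print(s['time_s'],s['tool_pos'],yaw(s['ee_rot']),s['contact_force'])
print(inc([.5695,.0553,.0965],toolR(78.3)))
c=lambda f,y0,y1,x0,x1,k:cv2.resize(np.clip(f['img'][y0:y1,x0:x1,::-1]*1.3,0,255).astype(np.uint8),None,fx=k,fy=k,interpolation=cv2.INTER_CUBIC)
cv2.imwrite('pics/c15.png',np.hstack([c(f,120,250,185,315,3),c(g,180,260,170,270,4)[:390]if 0 else c(g,185,250,180,250,6)[:390,:400]]))
E
```

```text
29.225 [0.57067194 0.05459601 0.12069393] 78.28639613788177 [ 0.16809207 -0.07203161 -1.48403517]
(array([0.13, 0.04, 2.42]), array([ 0.03,  0.03, -0.01]))
```

View pics/c15.png

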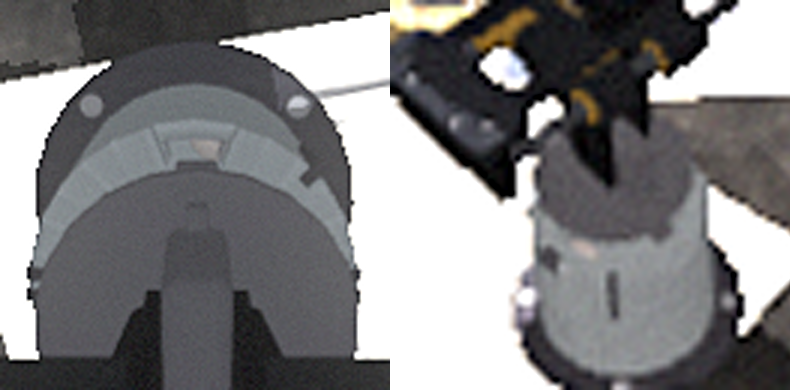

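Emit:
apply_moves --increments '[{"dx":0.1,"dy":0,"dz":0.5,"ax":0,"ay":0,"az":0},{"dx":0.1,"dy":0,"dz":1,"ax":0,"ay":0,"az":0},{"dx":0.1,"dy":0,"dz":1.3,"ax":0,"ay":0,"az":0},{"dx":0.1,"dy":0,"dz":1.6,"ax":0,"ay":0,"az":0},{"dx":0.1,"dy":0,"dz":1.6,"ax":0,"ay":0,"az":0}]'

```text
time_s: 29.85
tool_pos: [0.5693, 0.0547, 0.1036]
ee_rot: [[-0.979, 0.203, -0.001], [0.203, 0.979, 0.0], [0.001, 0.0, -1.0]]
contact_force: [-0.0, 0.4, -1.2]
opening: 0.0127
```

Emit:
apply_moves --increments '[{"dx":0,"dy":0,"dz":0.35,"ax":0,"ay":0,"az":0},{"dx":0,"dy":0,"dz":0.6,"ax":0,"ay":0,"az":0},{"dx":0,"dy":0,"dz":0.75,"ax":0,"ay":0,"az":0},{"dx":0,"dy":0,"dz":0.75,"ax":0,"ay":0,"az":0}]'

```text
time_s: 30.35
tool_pos: [0.5694, 0.0547, 0.0963]
ee_rot: [[-0.979, 0.203, -0.001], [0.203, 0.979, 0.0], [0.001, 0.0, -1.0]]
contact_force: [0.2, -0.3, -0.6]
opening: 0.0128
```

```bash
python3 - <<'E'
from h import *
f=grab('wrist','w16');g=grab('scene','s16');d=grab('side','d16');s=state();print(s['time_s'],s['tool_pos'],yaw(s['ee_rot']),s['contact_force'],s['wrist_torque'])
c=lambda f,y0,y1,x0,x1,k:cv2.resize(np.clip(f['img'][y0:y1,x0:x1,::-1]*1.3,0,255).astype(np.uint8),None,fx=k,fy=k,interpolation=cv2.INTER_CUBIC)
cv2.imwrite('pics/c16.png',np.hstack([c(f,120,250,185,315,3),c(g,185,250,180,250,6)[:390,:400]]))
E
```

```text
30.5 [0.56941343 0.05467146 0.09641686] 78.2759633824277 [ 0.45811697  0.55727157 -1.39669023] [0.05990393 0.0035181  0.00121541]
```

View pics/c16.png

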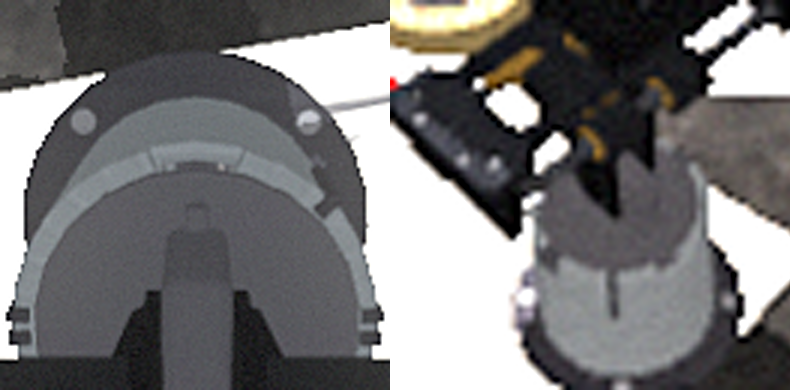

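Emit:
apply_moves --increments '[{"dx":0,"dy":0,"dz":0.1,"ax":0,"ay":0,"az":0},{"dx":0,"dy":0,"dz":0.15,"ax":0,"ay":0,"az":0},{"dx":0,"dy":0,"dz":0.15,"ax":0,"ay":0,"az":0}]'

```text
time_s: 30.88
tool_pos: [0.5695, 0.0547, 0.0961]
ee_rot: [[-0.979, 0.203, 0.0], [0.203, 0.979, 0.0], [-0.0, 0.0, -1.0]]
contact_force: [-4.6, 0.1, 14.1]
opening: 0.0131
```

Emit:
apply_moves --increments '[{"dx":0,"dy":0,"dz":-0.08,"ax":0,"ay":0,"az":0},{"dx":0,"dy":0,"dz":-0.08,"ax":0,"ay":0,"az":4},{"dx":0,"dy":0,"dz":-0.08,"ax":0,"ay":0,"az":8},{"dx":0,"dy":0,"dz":-0.08,"ax":0,"ay":0,"az":13},{"dx":0,"dy":0,"dz":-0.08,"ax":0,"ay":0,"az":18},{"dx":0,"dy":0,"dz":-0.08,"ax":0,"ay":0,"az":23}]'

```text
time_s: 31.62
tool_pos: [0.5697, 0.0546, 0.0962]
ee_rot: [[-0.82, 0.572, 0.0], [0.572, 0.82, 0.0], [-0.0, 0.0, -1.0]]
contact_force: [-0.6, 0.5, 5.3]
opening: 0.0128
```

```bash
python3 - <<'E'
from h import *
f=grab('wrist','w17');s=state();print(s['time_s'],s['tool_pos'],yaw(s['ee_rot']),s['contact_force'],s['wrist_torque'],s['opening'])
cv2.imwrite('pics/c17.png',cv2.resize(np.clip(f['img'][100:270,165:335,::-1]*1.3,0,255).astype(np.uint8),None,fx=3,fy=3))
E
```

```text
31.675 [0.56971489 0.05463058 0.09615873] 54.877031197421715 [-0.59130736 -0.79323866  5.41174389] [-0.06290661  0.22796441  0.05360134] 0.012893078864519417
```

View pics/c17.png

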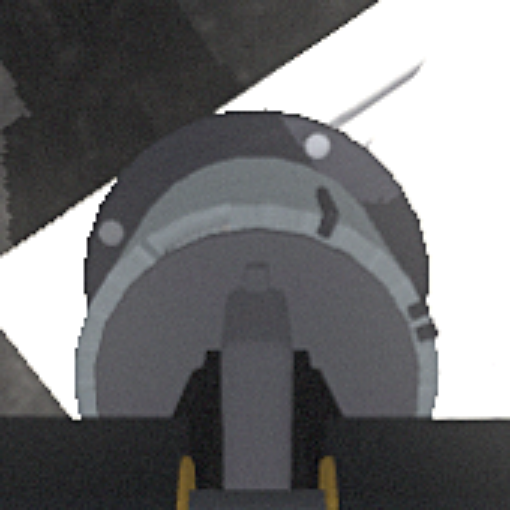

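Emit:
apply_moves --increments '[{"dx":0,"dy":0,"dz":0,"ax":0,"ay":0,"az":5},{"dx":0,"dy":0,"dz":0,"ax":0,"ay":0,"az":10},{"dx":0,"dy":0,"dz":0,"ax":0,"ay":0,"az":15},{"dx":0,"dy":0,"dz":0,"ax":0,"ay":0,"az":19},{"dx":0,"dy":0,"dz":0,"ax":0,"ay":0,"az":21.7},{"dx":0,"dy":0,"dz":0,"ax":0,"ay":0,"az":21.7},{"dx":0,"dy":0,"dz":0,"ax":0,"ay":0,"az":21.7}]'

```text
time_s: 32.55
tool_pos: [0.5699, 0.0548, 0.0962]
ee_rot: [[-0.554, 0.833, 0.001], [0.833, 0.554, 0.001], [0.0, 0.001, -1.0]]
contact_force: [-0.1, 1.3, 5.4]
opening: 0.0127
```

```bash
python3 - <<'E'
from h import *
f=grab('wrist','w18');g=grab('scene','s18');d=grab('side','d18');s=state();print(s['time_s'],s['tool_pos'],yaw(s['ee_rot']),s['contact_force'],s['wrist_torque'],s['opening'],s['qd'].round(3))
cv2.imwrite('pics/c18.png',cv2.resize(np.clip(f['img'][100:270,165:335,::-1]*1.4,0,255).astype(np.uint8),None,fx=3.5,fy=3.5,interpolation=cv2.INTER_CUBIC))
E
```

```text
32.7 [0.56988696 0.05473951 0.09615467] 33.633464321179645 [0.25624535 0.99867656 5.51653009] [ 0.04312555  0.10355882 -0.02336586] 0.012822154061097822 [-0.    -0.001  0.001  0.    -0.001  0.001]
```

View pics/c18.png

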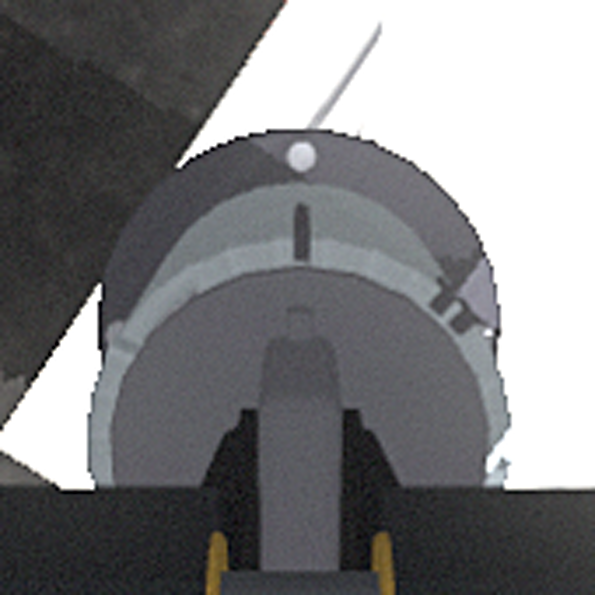

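View pics/s18.png

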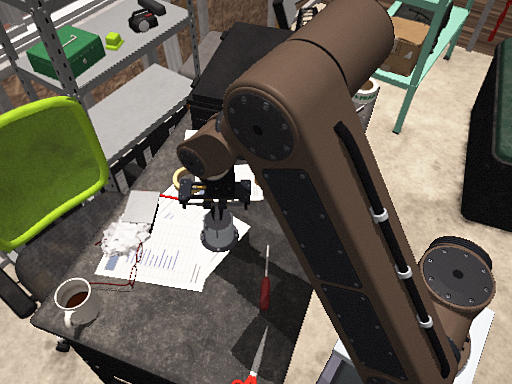

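View pics/d18.png

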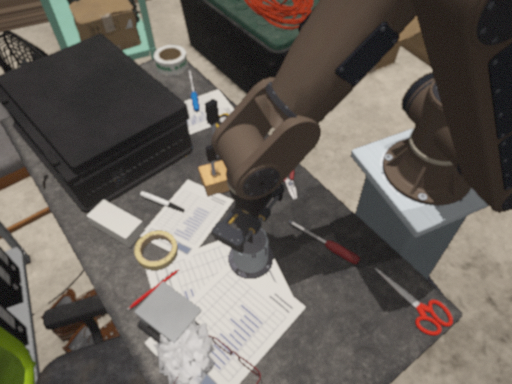

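```bash
python3 - <<'E'
from h import *
s=state();print(s['time_s'],yaw(s['ee_rot']),s['contact_force'])
print(bot.hand_in())
E
```

```text
32.7 33.633464321179645 [0.25624535 0.99867656 5.51653009]
the job is handed in; nothing more can be done
None
```

The job is handed in at 32.7 s, with the arm still gripping the lid and holding it at the purge rib.

**Stirring:** I took the small black rod from its stand and made about 2.9 turns in the pot at roughly 21 mm radius. Pictures before and after show all five beads in the pot, pushed from an even ring into a bunch on one side.

**Rod:** It tipped about 2.7° in the grip during stirring. I corrected for that before putting it back, and the wrist and side pictures show it standing in its hole.

**Lid:**
- The lugs went down through the gaps without resistance. The flange seated at the expected height, and the lid turned clockwise at about 5 N downward push.
- The last wrist picture shows the grip bar in line with the single purge rib. The tool angle was 33.6° against a target of 33.4°, about 44.7° from the gaps, so short of the lock click.

**Disagreements:**
- Round outlines in the wrist pictures came out about 3% too small. I allowed for that when lining up the lid.
- The reading of the pot's centre varied by about 2 mm between views. I took a value close to the overhead wrist reading, and the fit confirmed it.

**Not checked:** I had no direct reading of the purge ring itself. After the lid went on, I could not see the beads.

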